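Hang the picking bin on the louvred rack and tug-test it

ROBOT

A 6-joint arm with a two-finger parallel gripper is mounted at the origin on the work surface. World frame = base frame: x ahead of the robot, y to its left, z up, the work surface at z = 0. Lengths are in m, angles in rad, forces in N, time in s.
With the tool pointing down it reaches from about 0.375 to 0.9 m from the base axis. Payload 3.1 kg.
Tool frame: the origin (TCP) lies on the centre line of the jaws, within the pads' length; the fingertips stand robot.tip_reach ahead of it and the grasp point (between the pads) is the TCP (robot.tip_reach is the distance from the TCP to the fingertips, in m); z points along the fingers, y is the direction in which the jaws open and shut (so a half turn about z gives the same grasp; the last joint's range is limited). The gripper opens to 87 mm and grips with 3 to 60 N. Pads are 19 mm wide; open, the fingers measure 117 mm over their backs; the gripper's body (75 mm by 190 mm) begins 51 mm behind the grasp point.
Start: joints at [1.067, 0.527, 1.433, -0, 1.181, -0.178], TCP at [0.199, 0.592, 0.242] pointing down, gripper open.
Joint ranges: [-3.08, 3.08], [-0.75, 2.2], [0.22, 2.44], [-1.43, 4.57], [0, 2.65], [-2.85, 2.85]. Speed limits (rad/s): [2.79, 2.79, 3.14, 3.14, 3.14, 3.14].

INTERFACE

Orientations are given as a unit quaternion [x, y, z, w].
In Python, from rig import telemetry, viewer, robot gives the robot as it stands. The module is installed in compiled form; this text tells all that it offers.
- The arm moves only by the tool step_arm, never from a script. Its argument "targets" is a list of rows, each an object of numbers: "dx", "dy", "dz": the shift along the tool's x, y, z in m; "rx", "ry", "rz": the turn, a rotation vector about the tool's x, y, z in degrees. In form: [{"dx": .., "dy": .., "dz": .., "rx": .., "ry": .., "rz": ..}, ...]. A call has exactly 5 rows; each row is the pose to reach, as a shift and turn from the pose measured when the call began, along the tool's axes at that moment; what a row does not reach only later rows make up. A row lasts 1/8 s, in which the tool goes at most 62.5 mm and 10.7 degrees, less where a joint would pass 70% of its speed; a pose out of reach is approached as far as the arm can. A call with a gripper value outside its range is refused whole. "gripper" is the opening, from 0 (shut) to 1 (fully open), set as the call begins (left out, the last holds). The fingers move at their own pace and stop on an object; "force" is the grip in N (left out, the last holds). Time passes only in rows, so rows that repeat a pose let the fingers close, or fill a call up. It gives the time, the measured TCP pose, the force and the opening at its end, in the units of the state.
- telemetry.get_obs(): the state, without advancing time (a new reading comes with each control period).
- viewer.camera(name): name is "side" or "top" or "wrist"; returns a dict with "img" (420x560x3 uint8, blue, green, red), "depth" (420x560 float32, m along the optical axis (not along the pixel's ray), 0 where there is no reading), "K" (3x3 intrinsics, pixels), "R" (3x3) and "t" (3): a world point X has camera coordinates R X + t. Camera axes: x right, y down, z forward; pixel columns grow to the right and rows downward; lengths in m; the calibration is good to about 2 mm. A picture is of the moment at which its call begins.
- robot.hand_in(): hands the job in, once; it reports no verdict.
The state is a dict: "time": time; "q": joint angles; "joint_velocities": joint speeds; "joint_torque": joint torques, N m; "position": TCP position; "tool_rot": TCP orientation; "ft_force": force on the tool from outside, world axes, zero at the start; "moment": the same for the moment, N m; "grip_width": finger opening in m.
Only numpy, scipy, OpenCV 4.12 (cv2) and the standard library are available. Lean on these libraries where they do the work, as an engineer would, in place of code of your own. Each camera call takes 0.05 s, during which the arm holds its last target.

TASK

Hang the small bin of bolts that stands on the bench on the top row of the louvred rack, in the free place between the two bins already hanging there, its hook fully home over the louvre. Before you let go, give it a gentle steady pull straight down, about a kilogram's worth for half a second, to be sure that it is held; then release it. The plastic hook cracks if it is forced, so go by feel, and leave the other bins and the things on the bench where they are.

Things in the scene. Friction and masses are not known exactly. Their poses are not given: they have to be found in the camera images.
- bin: the loose bin on the bench: open picking bin of plain grey plastic holding bolts, 64 mm wide (its y), 110 deep (x from -55 to 55 mm), 56 high, 0.2 to 0.45 kg. Origin: centre of its underside; z up; x points to its back, with the hook. Its side walls are parallel, 3 mm thick and 56 mm high over x -29 to 55 mm (low front at -x): grip it across them from above near x = 0
- bin_hook (a point): on the loose bin, 58.5 mm behind and 52 mm above its origin: middle of the underside of the hook's web, which comes to rest on the louvre's edge; axes as the bin's. The hook, 44 mm wide, sits on top of the back wall: a 4 mm web reaches out 10 mm from the wall, and a lip hangs down from the web's outer end
- bin_lip (a point): on the loose bin, 63.5 mm behind and 38 mm above its origin: middle of the lip's rounded lower tip; axes as the bin's. The lip is 3 mm thick (its rear face 65 mm behind the origin) and hangs 14 mm below the web; the slot between lip and back wall, which goes over a louvre, is 7 mm wide
- rack: steel frame of the bench-top louvred rack: two uprights at y = -197 and 197 mm, 250 mm high, on feet. Fixed. Origin on the bench at the middle of the rack; z up; -x points out of its front, y along the rows. On its front three louvred strips stand side by side, each 138 mm wide, 34 to 260 mm high, with five rows of louvres 40 mm apart; the middle one is free
- face (a point): on the rack frame, where the flat face of the middle strip (louvre_strip) nominally is, 237 mm above the bench: above its top row 45 mm of flat face stand free; axes as the rack's. Each strip was bolted on by hand through long slots and is not measured: its real face is up to 6 mm in front of or behind this, its rows up to 14 mm above or below nominal. It does not shift in use
- row (a point): on the rack frame, nominal top of the middle strip's top row (its edge: louvre_strip_c0), 215 mm high, 6.5 mm in front of the nominal face (real one: see face); axes as the rack's. A louvre is a tongue 3 mm thick, rounded on top, standing parallel to the face; behind it is a pocket 5 mm wide, 18 deep. A lip slid down along the face enters the pocket; the web then rests on the tongue
- bin_a: bin hanging on the top row of a side strip, same size and shape as the loose bin (64 mm wide), at one side of the free place; origin and axes as for the loose bin. Leave it
- bin_b: wider bin hanging on the top row of the side strip at the other side of the free place, 96 mm wide, otherwise like the loose bin; origin and axes alike. It may be on either side. Leave it
- bin_low: bin 96 mm wide hanging low on a side strip. Leave it
- tape1: grey roll of tape lying on the bench, 104 mm across, 50 mm high. Leave it
- tape2: black roll of tape lying on the bench, 104 mm across, 50 mm high. Leave it
- carton: cardboard carton, 110 x 160 x 85 mm. Leave it
- cartridge: upright sealant cartridge, 50 mm across, 225 mm high with its nozzle. Leave it
- measure: tape measure, 75 x 45 x 70 mm. Leave it

How it is judged:
By the outcome, as a careful person would: the job done as asked, in the order asked, and still so for the second after the job is handed in, with the robot touching nothing.
It also fails if it takes over 72 s, if anything falls off the work surface, if the arm or the gripper's body presses on something with over 40 N, if the wrist force passes 120 N, or if a joint passes its speed limit or range.

## Working session

There is one attempt and no reset: what is moved stays moved. The work goes in short steps, Python scripts to look and compute and a tool call to move; the robot and the scene stay as the last step left them, time stands still between calls to the robot, and variables do not carry over. Pictures are saved under pics/ and viewed, and the job is handed in when it is done.

Besides the shell and the picture viewer there is one more tool, called after "Call:" by a JSON object that holds its "fn" and its "kwargs", one argument or row to a line. step_arm: Moves the arm, as the interface text tells. Its arguments: {"type":"object","properties":{"targets":{"type":"array"},"gripper":{"type":"number"},"force":{"type":"number"}},"required":["targets"]}

```bash
mkdir -p pics; cat > h.py <<'E'
import numpy as np, cv2
from rig import telemetry, viewer, robot
from scipy.spatial.transform import Rotation as Rot
def snap(n,tag):
    c=viewer.camera(n); cv2.imwrite(f'pics/{tag}.png',c['img']); np.savez(f'pics/{tag}.npz',**c); return c
def pts(c):
    h,w=c['depth'].shape; u,v=np.meshgrid(np.arange(w),np.arange(h)); d=c['depth']
    P=np.stack([(u-c['K'][0,2])/c['K'][0,0]*d,(v-c['K'][1,2])/c['K'][1,1]*d,d],-1)
    return (P-c['t'])@c['R']
def st():
    o=telemetry.get_obs()
    for k in o: print(k,np.round(o[k],4))
    print('Rtool',np.round(Rot.from_quat(o['tool_rot']).as_matrix(),4).tolist()); return o
E
python3 - <<'E'
from h import *
st(); print(robot.tip_reach)
for n in('side','top','wrist'):
    c=snap(n,n+'0'); print(n,np.round(c['R'],3).tolist(),np.round(c['t'],3), c['K'][0,0],'pos',-c['R'].T@c['t'])
E
```

```text
time 0.0
q [ 1.0675  0.5285  1.4339 -0.      1.1814 -0.1785]
joint_velocities [-0.     -0.0009  0.0011 -0.0006 -0.0006 -0.0007]
joint_torque [-1.20000e-03 -4.40039e+01 -1.76591e+01  6.32000e-02  5.84000e-02
 -2.00000e-04]
position [0.1991 0.5917 0.2406]
tool_rot [ 1.617e-01  9.868e-01 -1.000e-03 -4.000e-04]
ft_force [0.1349 0.3116 0.3543]
moment [-0.0031  0.0226 -0.0292]
grip_width 0.0872
Rtool [[-0.9477, 0.3192, -0.001], [0.3192, 0.9477, -0.0019], [0.0004, -0.0021, -1.0]]
0.019
side [[-0.97, -0.241, -0.012], [-0.164, 0.695, -0.7], [0.178, -0.677, -0.714]] [0.554 0.194 1.121] 475.14524073688483 pos [0.37064862 0.75829069 0.94280811]
top [[0.002, -1.0, -0.022], [-0.984, 0.002, -0.18], [0.18, 0.023, -0.983]] [0.035 0.554 1.107] 464.71293661621905 pos [0.346033   0.00925802 1.18928602]
wrist [[0.318, 0.948, -0.002], [0.904, -0.303, 0.302], [0.286, -0.098, -0.953]] [-0.623 -0.037  0.393] 365.7156854510128 pos [0.11901713 0.61792113 0.38490194]
```

View pics/side0.png

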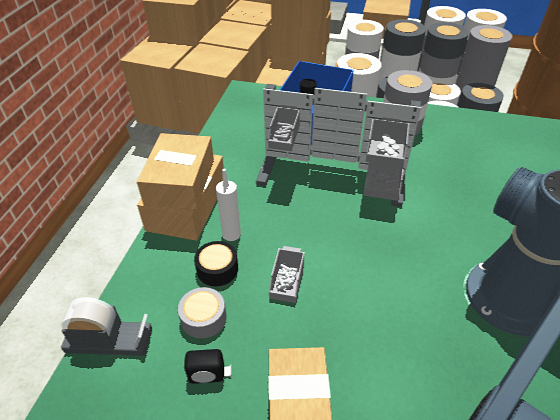

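View pics/top0.png

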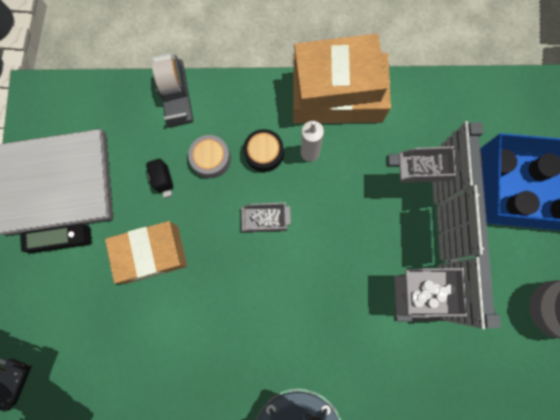

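View pics/wrist0.png

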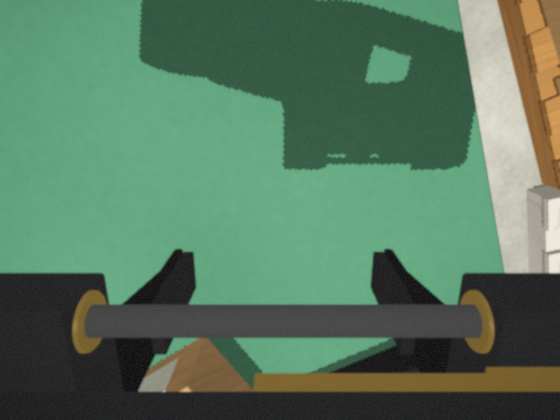

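The top view shows the loose bin at about (265,217) with its hook on the right at (290,217). The rack is at the right (x about 440-490), and its middle strip is free between bins at (428,163) and (432,292).

```bash
python3 - <<'E'
from h import *
for n,boxes in(('top0',[(230,195,300,240),(385,110,500,335)]),('side0',[(262,240,312,305),(250,80,425,210)])):
    c=dict(np.load(f'pics/{n}.npz')); P=pts(c)
    for i,(a,b,e,f) in enumerate(boxes):
        s=4 
        im=cv2.resize(c['img'][b:f,a:e],None,fx=s if i else 8,fy=s if i else 8,interpolation=cv2.INTER_CUBIC); 
        print(n,i,im.shape); cv2.imwrite(f'pics/{n}_c{i}.png',im)
    a,b,e,f=boxes[0]; Q=P[b:f,a:e].reshape(-1,3); 
    m=(Q[:,2]>.044)&(Q[:,2]<.075); R=Q[m].astype(np.float32)
    print('rim z pct',np.percentile(R[:,2],[5,50,95]), cv2.minAreaRect(R[:,:2]*1000), len(R))
    print('bench z',np.median(P[b:f,a:e,2][:, :4]), P[b:f,a:e,2][:4].mean())
E
```

```text
top0 0 (360, 560, 3)
top0 1 (900, 460, 3)
rim z pct [0.04754093 0.05563919 0.05922802] ((523.8726196289062, 71.778564453125), (64.98457336425781, 107.06535339355469), 1.4239760637283325) 254
bench z 0.00036548817469197364 0.009199108783255227
side0 0 (520, 400, 3)
side0 1 (520, 700, 3)
rim z pct [0.0454797  0.05566959 0.05999513] ((526.5441284179688, 72.77166748046875), (64.1728286743164, 107.30705261230469), 1.8444600105285645) 310
bench z 0.002081759709887372 0.011181261948635796
```

```bash
python3 - <<'E'
from h import *
im=cv2.imread('pics/top0_c0.png'); im2=cv2.imread('pics/side0_c0.png')
h=max(im.shape[0],im2.shape[0]); k=np.zeros((h,im.shape[1]+im2.shape[1],3),np.uint8)
k[:im.shape[0],:im.shape[1]]=im; k[:im2.shape[0],im.shape[1]:]=im2
k=cv2.resize(k,(800,int(800*h/k.shape[1]))); cv2.imwrite('pics/m1.png',k)
im=cv2.imread('pics/top0_c1.png');cv2.imwrite('pics/m2.png',cv2.resize(im,None,fx=.66,fy=.66))
c=dict(np.load('pics/top0.npz')); P=pts(c)
# bin rim: side walls
Q=P[195:240,230:300].reshape(-1,3); R=Q[(Q[:,2]>.05)&(Q[:,2]<.065)]
for y0 in np.arange(0.01,.14,.01):
    s=R[(R[:,1]>y0)&(R[:,1]<=y0+.01)]
    if len(s): print(round(y0,3),len(s),np.round([s[:,0].min(),s[:,0].max(),s[:,2].max()],4))
# rack
Q=P[110:335,385:500]; z=Q[...,2]
print(z.max())
m=z>.20
R=Q[m]
print('top',cv2.minAreaRect((R[:,:2]*1000).astype(np.float32)))
for lo,hi in((.25,.28),(.23,.25),(.2,.23)):
    R=Q[(z>lo)&(z<hi)]; print(lo,len(R)); 
    for x0 in np.arange(.3,.85,.03):
        s=R[(R[:,0]>x0)&(R[:,0]<x0+.03)]
        if len(s): print(round(x0,2),len(s),'y',np.round(np.percentile(s[:,1],[0,50,100]),3),'z',np.round(s[:,2].max(),3))
E
```

```text
0.01 8 [0.5049 0.5223 0.0601]
0.02 76 [0.4947 0.5474 0.0598]
0.03 33 [0.4932 0.5573 0.0598]
0.04 13 [0.4928 0.5549 0.0597]
0.05 15 [0.4923 0.5551 0.0591]
0.06 17 [0.4921 0.5554 0.0604]
0.07 13 [0.4919 0.5558 0.0612]
0.08 13 [0.4923 0.5554 0.0589]
0.09 12 [0.4908 0.5557 0.0592]
0.1 12 [0.4905 0.5551 0.0623]
0.11 10 [0.4904 0.5534 0.0565]
0.12 1 [0.5531 0.5531 0.0531]
1.1892860226106543
top ((510.25439453125, -230.4829864501953), (404.2652282714844, 417.5489807128906), 78.48491668701172)
0.25 1083
0.3 47 y [-0.36  -0.356 -0.354] z 0.258
0.33 44 y [-0.36  -0.356 -0.354] z 0.258
0.36 41 y [-0.358 -0.356 -0.353] z 0.258
0.39 53 y [-0.359 -0.354 -0.352] z 0.279
0.42 113 y [-0.358 -0.353 -0.35 ] z 0.279
0.45 102 y [-0.358 -0.353 -0.351] z 0.278
0.48 102 y [-0.357 -0.353 -0.351] z 0.277
0.51 107 y [-0.357 -0.352 -0.348] z 0.277
0.54 53 y [-0.357 -0.353 -0.349] z 0.277
0.57 41 y [-0.357 -0.354 -0.351] z 0.256
0.6 36 y [-0.357 -0.353 -0.351] z 0.257
0.63 35 y [-0.356 -0.353 -0.351] z 0.257
0.66 119 y [-0.387 -0.368 -0.35 ] z 0.257
0.69 16 y [-0.387 -0.367 -0.351] z 0.257
0.23 2558
0.3 214 y [-
[... 438 characters left out ...]

0.63 186 y [-0.385 -0.37  -0.35 ] z 0.25
0.66 183 y [-0.388 -0.365 -0.348] z 0.25
0.69 15 y [-0.381 -0.361 -0.351] z 0.25
0.2 2098
0.3 181 y [-0.357 -0.349 -0.339] z 0.23
0.33 180 y [-0.356 -0.348 -0.339] z 0.23
0.36 245 y [-0.356 -0.346 -0.259] z 0.23
0.39 104 y [-0.367 -0.353 -0.345] z 0.229
0.42 103 y [-0.354 -0.346 -0.344] z 0.23
0.45 94 y [-0.354 -0.346 -0.344] z 0.23
0.48 97 y [-0.354 -0.347 -0.344] z 0.23
0.51 99 y [-0.354 -0.346 -0.343] z 0.23
0.54 85 y [-0.385 -0.352 -0.344] z 0.23
0.57 213 y [-0.354 -0.344 -0.25 ] z 0.23
0.6 160 y [-0.354 -0.346 -0.336] z 0.23
0.63 234 y [-0.354 -0.338 -0.253] z 0.23
0.66 94 y [-0.353 -0.351 -0.342] z 0.229
0.69 10 y [-0.352 -0.352 -0.351] z 0.226
```

View pics/m1.png

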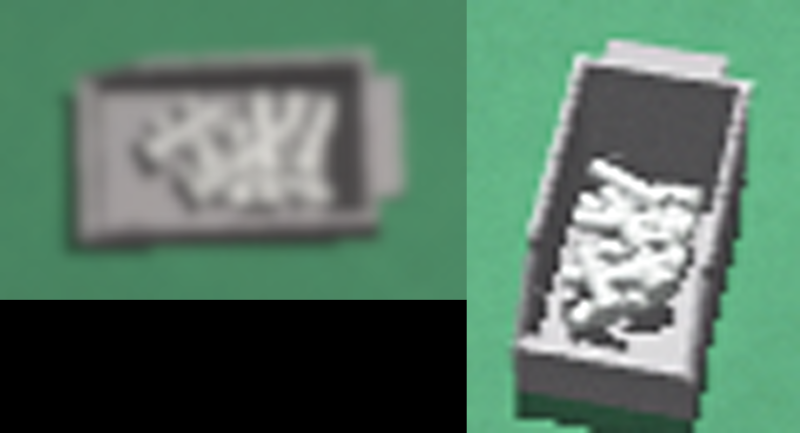

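View pics/m2.png

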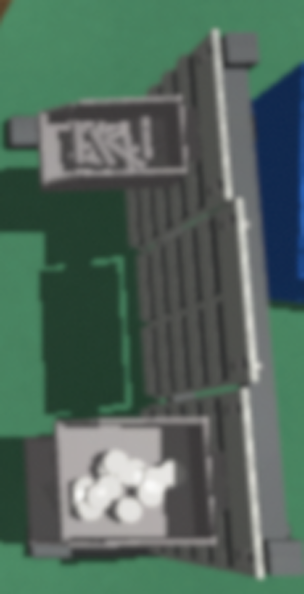

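View pics/side0_c1.png

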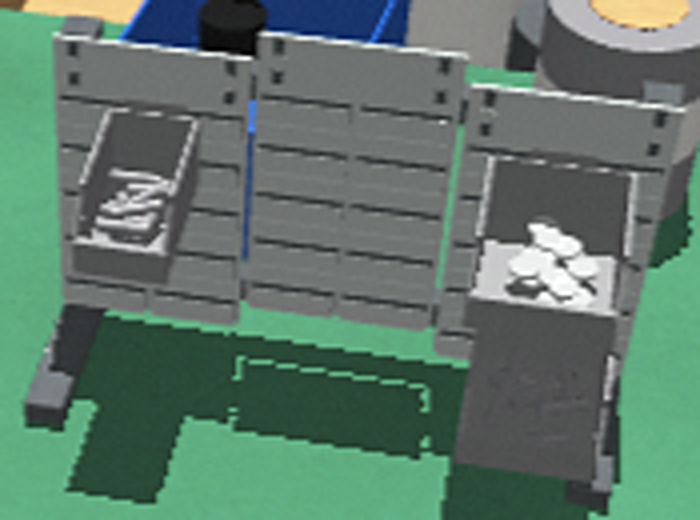

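```bash
python3 - <<'E'
from h import *
import numpy as np
for n in('top0','side0'):
    c=dict(np.load(f'pics/{n}.npz')); P=pts(c); 
    z=P[...,2]; b=(P[...,0]>.25)&(P[...,0]<.72)&(P[...,1]>-.42)&(P[...,1]<-.3)&(z>.15)&(z<.3)&(c['depth']>0)
    Q=P[b]
    print(n,'middle strip profile, x .43-.53: z bin -> y')
    s=Q[(Q[:,0]>.42)&(Q[:,0]<.53)]
    yaw=.0135; yy=s[:,1]-yaw*(s[:,0]-.475)
    for z0 in np.arange(.16,.285,.004):
        k=(s[:,2]>=z0)&(s[:,2]<z0+.004)
        if k.sum()>3: print(round(z0+.002,3),k.sum(),np.round(np.percentile(yy[k],[10,50,90]),4))
    # face fit
    f=Q[(Q[:,0]>.42)&(Q[:,0]<.53)&(Q[:,2]>.24)&(Q[:,2]<.272)&(Q[:,1]>-.362)]
    if len(f)>20: print('facefit',np.polyfit(f[:,0]-.475,f[:,1],1),len(f))
    t=Q[(Q[:,2]>.262)]; print('strip x range',np.percentile(t[:,0],[0,1,99,100]), 'ztop',np.percentile(t[:,2],[50,90,99]))
    # bins rims
    B=P[(P[...,0]>.25)&(P[...,0]<.75)&(P[...,1]>-.335)&(P[...,1]<-.22)&(z>.15)&(z<.26)]
    print('bins z max',[ (round(x0,3),np.round(np.percentile(B[(B[:,0]>x0)&(B[:,0]<x0+.012)][:,2],95),3), ((B[:,0]>x0)&(B[:,0]<x0+.012)).sum()) for x0 in np.arange(.28,.7,.012) if ((B[:,0]>x0)&(B[:,0]<x0+.012)).sum()>0])
    for lo,hi in((.28,.45),(.5,.7)):
        r=B[(B[:,0]>lo)&(B[:,0]<hi)]; zt=np.percentile(r[:,2],97); r=r[r[:,2]>zt-.01]; print('rim',zt,cv2.minAreaRect((r[:,:2]*1000).astype(np.float32)),np.round(np.percentile(r[:,0],[1,99]),4))
E
```

```text
top0 middle strip profile, x .43-.53: z bin -> y
0.162 4 [-0.3534 -0.3528 -0.3518]
0.17 24 [-0.3457 -0.3453 -0.3449]
0.174 41 [-0.3529 -0.3452 -0.3441]
0.178 63 [-0.3529 -0.3458 -0.3446]
0.182 66 [-0.3532 -0.3517 -0.3448]
0.186 78 [-0.3526 -0.3462 -0.3444]
0.19 55 [-0.3519 -0.3465 -0.3449]
0.194 8 [-0.3484 -0.3454 -0.3441]
0.21 22 [-0.3461 -0.345  -0.3444]
0.214 47 [-0.3526 -0.345  -0.344 ]
0.218 66 [-0.3528 -0.3459 -0.3444]
0.222 75 [-0.353  -0.3517 -0.3445]
0.226 85 [-0.3531 -0.3484 -0.3448]
0.23 106 [-0.3532 -0.3474 -0.3448]
0.234 224 [-0.3843 -0.3787 -0.3528]
0.238 196 [-0.3832 -0.3765 -0.3529]
0.242 43 [-0.3706 -0.3531 -0.3524]
0.246 47 [-0.354  -0.353  -0.3523]
0.25 30 [-0.3537 -0.3531 -0.3522]
0.254 40 [-0.3535 -0.3527 -0.3513]
0.258 49 [-0.3537 -0.3529 -0.351 ]
0.262 44 [-0.3533 -0.3527 -0.3513]
0.266 49 [-0.3538 -0.353  -0.352 ]
0.27 53 [-0.3564 -0.3531 -0.352 ]
0.274 101 [-0.3566 -0.3544 -0.3526]
0.278 28 [-0.3552 -0.3538 -0.352 ]
facefit [ 0.00139615 -0.35290329] 348
strip x range [0.41362545 0.41500093 0.54984681 0.55098931] ztop [0.27221215 0.27603048 0.27799985]
bins z 
[... 2908 characters left out ...]
.508), np.float64(0.219), np.int64(1)), (np.float64(0.58), np.float64(0.209), np.int64(160)), (np.float64(0.592), np.float64(0.207), np.int64(62)), (np.float64(0.604), np.float64(0.186), np.int64(143)), (np.float64(0.616), np.float64(0.203), np.int64(129)), (np.float64(0.628), np.float64(0.199), np.int64(111)), (np.float64(0.64), np.float64(0.209), np.int64(251)), (np.float64(0.652), np.float64(0.212), np.int64(14))]
rim 0.2099163119292446 ((342.8011779785156, -292.429443359375), (96.06103515625, 85.12642669677734), 0.3311856687068939) [0.2949 0.3907]
rim 0.21058663439454658 ((584.2553100585938, -290.99114990234375), (86.83329010009766, 142.10804748535156), 87.69200134277344) [0.5885 0.6536]
```

```bash
python3 - <<'E'
from h import *
for n,bx in(('top0',(195,240,230,300)),('side0',(240,305,262,312))):
    c=dict(np.load(f'pics/{n}.npz')); P=pts(c)[bx[0]:bx[1],bx[2]:bx[3]].reshape(-1,3)
    R=P[(P[:,2]>.051)&(P[:,2]<.066)]
    w=R[(R[:,1]>.035)&(R[:,1]<.1)]
    xm=np.median(w[:,0]); 
    for s in(w[w[:,0]<.505],w[w[:,0]>.545]): print(n,len(s),'fit x at y=.07, slope',np.polyfit(s[:,1]-.07,s[:,0],1))
    hk=R[(R[:,0]>.51)&(R[:,0]<.54)]; print('hook ymin',np.percentile(hk[:,1],[0,5,50,95,100]), 'z',np.median(hk[:,2]))
    A=P[(P[:,2]>.012)&(P[:,2]<.07)]; print('all y',np.percentile(A[:,1],[0,1,99,100]))
    # rack rear/uprights
    P=pts(c).reshape(-1,3)
    for xl in(.29,.67):
        u=P[(abs(P[:,0]-xl)<.03)&(P[:,2]>.24)&(P[:,2]<.256)&(P[:,1]<-.34)&(P[:,1]>-.42)]
        print('upright',xl,len(u),np.round(np.percentile(u,[1,99],axis=0),4).tolist())
    for lo,hi in((.2,.39),(.415,.55),(.575,.75)):
        u=P[(P[:,0]>lo)&(P[:,0]<hi)&(P[:,2]>.245)&(P[:,2]<.254+(lo==.415)*.02)&(P[:,1]<-.345)&(P[:,1]>-.359)]
        print('strip',len(u), np.round(np.percentile(u[:,0],[1,99]),4),np.round(np.polyfit(u[:,0]-u[:,0].mean(),u[:,1],1),4))
E
```

```text
top0 40 fit x at y=.07, slope [-0.03532391  0.49330617]
top0 43 fit x at y=.07, slope [-0.0127578   0.55406868]
hook ymin [0.01819389 0.01822383 0.02560955 0.0305777  0.03061028] z 0.05666577095392601
all y [0.01819389 0.01828536 0.13998183 0.14050763]
upright 0.29 334 [[0.273, -0.3913, 0.2407], [0.3184, -0.3528, 0.2553]]
upright 0.67 284 [[0.6414, -0.3868, 0.2409], [0.6927, -0.3503, 0.2553]]
strip 160 [0.2736 0.389 ] [ 0.0066 -0.3556]
strip 426 [0.416  0.5481] [ 0.0107 -0.353 ]
strip 146 [0.577  0.6923] [ 0.0066 -0.353 ]
side0 35 fit x at y=.07, slope [-0.03827836  0.49592641]
side0 42 fit x at y=.07, slope [-0.01756801  0.55647839]
hook ymin [0.01912104 0.02083957 0.0300623  0.03459648 0.03614758] z 0.056942451492098714
all y [0.01912104 0.02118875 0.14316332 0.14530466]
upright 0.29 161 [[0.2743, -0.3904, 0.2403], [0.3191, -0.3494, 0.2558]]
upright 0.67 166 [[0.6403, -0.3865, 0.2403], [0.6945, -0.3431, 0.2556]]
strip 151 [0.2743 0.3894] [ 0.009  -0.3537]
strip 500 [0.4169 0.5492] [ 0.0095 -0.3513]
strip 138 [0.5769 0.6937] [ 0.0135 -0.3512]
```

Call:
{"fn": "step_arm", "kwargs": {
  "targets": [
    {"dx": -0.02, "dy": -0.04, "dz": 0, "rz": 10},
    {"dx": -0.08, "dy": -0.06, "dz": 0, "rz": 20},
    {"dx": -0.13, "dy": -0.09, "dz": 0, "rz": 30},
    {"dx": -0.19, "dy": -0.12, "dz": 0, "rz": 40},
    {"dx": -0.24, "dy": -0.15, "dz": 0, "rz": 50}
  ],
  "gripper": 1
}}

```text
invalid input
```

Call:
{"fn": "step_arm", "kwargs": {
  "targets": [
    {"dx": -0.047, "dy": -0.038, "dz": 0, "rx": 0, "ry": 0, "rz": 8},
    {"dx": -0.094, "dy": -0.076, "dz": 0, "rx": 0, "ry": 0, "rz": 18},
    {"dx": -0.141, "dy": -0.113, "dz": 0, "rx": 0, "ry": 0, "rz": 28},
    {"dx": -0.188, "dy": -0.151, "dz": 0, "rx": 0, "ry": 0, "rz": 38},
    {"dx": -0.235, "dy": -0.188, "dz": 0, "rx": 0, "ry": 0, "rz": 48}
  ],
  "gripper": 1
}}

```text
time: 0.78
position: [0.3626, 0.337, 0.241]
tool_rot: [0.551, 0.834, -0.001, 0.0]
ft_force: [1.0, 0.5, -0.6]
grip_width: 0.0868
```

```bash
cat >> h.py <<'E'
def go(p,deg):
    "tool down, tool y at world angle deg"
    o=telemetry.get_obs(); R=Rot.from_quat(o['tool_rot']); a=np.radians(deg)
    y=np.array([np.cos(a),np.sin(a),0]); z=np.array([0,0,-1.]); T=Rot.from_matrix(np.stack([np.cross(y,z),y,z],1))
    print('t',o['time'],'pos',np.round(o['position'],4),'F',np.round(o['ft_force'],2),'M',np.round(o['moment'],2),'w',round(float(o['grip_width']),4))
    print('d',np.round(R.inv().apply(np.array(p)-o['position']),4),'r',np.round((R.inv()*T).as_rotvec(degrees=True),2))
    print('tool axes x,y', np.round(R.as_matrix()[:,:2].T,3).tolist())
E
python3 -c "
from h import *
go([.5245,.0845,.15],1.4)"
```

```text
t 0.775 pos [0.3626 0.337  0.241 ] F [ 0.97  0.48 -0.58] M [-0.05  0.02  0.02] w 0.0868
d [-0.2957  0.0501  0.0912] r [-0.06  0.07 21.68]
tool axes x,y [[-0.392, 0.92, -0.001], [0.92, 0.392, -0.001]]
```

Call:
{"fn": "step_arm", "kwargs": {
  "targets": [
    {"dx": -0.058, "dy": 0.01, "dz": 0.0, "rx": 0, "ry": 0, "rz": 5},
    {"dx": -0.116, "dy": 0.02, "dz": 0.01, "rx": 0, "ry": 0, "rz": 10},
    {"dx": -0.175, "dy": 0.03, "dz": 0.02, "rx": 0, "ry": 0, "rz": 15},
    {"dx": -0.235, "dy": 0.04, "dz": 0.04, "rx": 0, "ry": 0, "rz": 20},
    {"dx": -0.29, "dy": 0.05, "dz": 0.05, "rx": -0.06, "ry": 0.07, "rz": 21.7}
  ],
  "gripper": 1
}}

```text
time: 1.4
position: [0.5226, 0.0879, 0.1903]
tool_rot: [0.699, 0.715, -0.0, -0.001]
ft_force: [1.1, 0.3, 0.5]
grip_width: 0.0869
```

```bash
python3 -c "
from h import *
go([.5245,.0845,.10],1.4)
snap('wrist','w1')"
```

```text
t 1.4 pos [0.5226 0.0879 0.1903] F [1.13 0.28 0.48] M [-0.08  0.01  0.06] w 0.0869
d [-0.0035  0.002   0.0903] r [-0.07 -0.01 -0.12]
tool axes x,y [[-0.022, 1.0, 0.0], [1.0, 0.022, -0.001]]
```

View pics/w1.png

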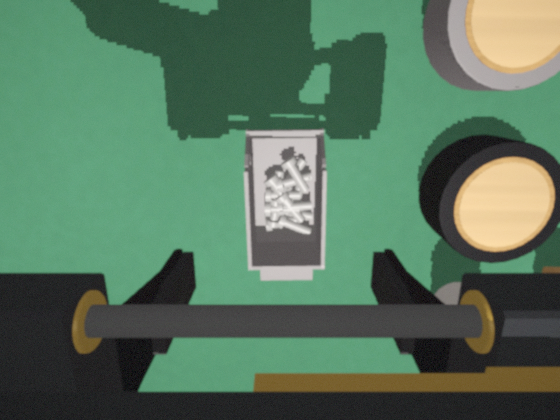

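The bin sits centrally between the jaws (rim columns 246-326, jaws' middle about 283), with the hook at (286,273).

```bash
python3 -c "
from h import *
c=dict(np.load('pics/w1.npz')); P=pts(c)[120:290,235:340].reshape(-1,3)
R=P[(P[:,2]>.05)&(P[:,2]<.066)]
print(np.percentile(R,[0.5,50,99.5],axis=0).round(4))
for lo,hi in((.48,.51),(.54,.57)):
    s=R[(R[:,0]>lo)&(R[:,0]<hi)&(R[:,1]>.04)&(R[:,1]<.1)]; print(len(s),np.polyfit(s[:,1]-.07,s[:,0],1))
"
```

```text
[[0.4908 0.0181 0.0501]
 [0.525  0.0319 0.0567]
 [0.5564 0.1185 0.0585]]
326 [-0.03739815  0.49348202]
321 [-0.03527824  0.55396281]
```

Call:
{"fn": "step_arm", "kwargs": {
  "targets": [
    {"dx": -0.003, "dy": 0.002, "dz": 0.03, "rx": 0, "ry": 0, "rz": 0},
    {"dx": -0.0035, "dy": 0.002, "dz": 0.06, "rx": 0, "ry": 0, "rz": 0},
    {"dx": -0.0035, "dy": 0.002, "dz": 0.08, "rx": 0, "ry": 0, "rz": 0},
    {"dx": -0.0035, "dy": 0.002, "dz": 0.09, "rx": 0, "ry": 0, "rz": 0},
    {"dx": -0.0035, "dy": 0.002, "dz": 0.09, "rx": 0, "ry": 0, "rz": 0}
  ],
  "gripper": 1
}}

```text
time: 2.08
position: [0.5301, 0.0783, 0.0993]
tool_rot: [0.701, 0.714, -0.0, 0.003]
ft_force: [0.8, -0.3, -0.3]
grip_width: 0.0871
```

```bash
python3 -c "
from h import *
go([.5245,.0845,.034],1.4)"
```

```text
t 2.075 pos [0.5301 0.0783 0.0993] F [ 0.83 -0.33 -0.26] M [-0.08  0.06 -0.02] w 0.0871
d [ 0.0065 -0.0057  0.0652] r [ 0.19  0.24 -0.34]
tool axes x,y [[-0.019, 1.0, -0.004], [1.0, 0.019, 0.003]]
```

Call:
{"fn": "step_arm", "kwargs": {
  "targets": [
    {"dx": 0.005, "dy": -0.0065, "dz": 0, "rx": 0.19, "ry": 0.24, "rz": -1},
    {"dx": 0.005, "dy": -0.0065, "dz": 0, "rx": 0.19, "ry": 0.24, "rz": -1},
    {"dx": 0.005, "dy": -0.0065, "dz": 0, "rx": 0.19, "ry": 0.24, "rz": -1},
    {"dx": 0.005, "dy": -0.0065, "dz": 0.01, "rx": 0.19, "ry": 0.24, "rz": -1},
    {"dx": 0.005, "dy": -0.0065, "dz": 0.02, "rx": 0.19, "ry": 0.24, "rz": -1}
  ],
  "gripper": 1
}}

```text
time: 2.7
position: [0.5236, 0.0831, 0.0786]
tool_rot: [0.694, 0.72, -0.0, 0.0]
ft_force: [-0.2, 0.1, -0.1]
grip_width: 0.0869
```

```bash
python3 -c "
from h import *
go([.5235,.0835,.034],2.1)"
```

```text
t 2.7 pos [0.5236 0.0831 0.0786] F [-0.16  0.09 -0.05] M [-0.11  0.07  0.02] w 0.0869
d [ 0.0004 -0.0001  0.0446] r [ 0.01  0.01 -0.04]
tool axes x,y [[-0.036, 0.999, -0.0], [0.999, 0.036, 0.0]]
```

Call:
{"fn": "step_arm", "kwargs": {
  "targets": [
    {"dx": 0.0, "dy": 0, "dz": 0.012, "rx": 0, "ry": 0, "rz": 0},
    {"dx": 0, "dy": 0, "dz": 0.024, "rx": 0, "ry": 0, "rz": 0},
    {"dx": 0, "dy": 0, "dz": 0.036, "rx": 0, "ry": 0, "rz": 0},
    {"dx": 0, "dy": 0, "dz": 0.044, "rx": 0, "ry": 0, "rz": 0},
    {"dx": 0, "dy": 0, "dz": 0.044, "rx": 0, "ry": 0, "rz": 0}
  ],
  "gripper": 1
}}

```text
time: 3.32
position: [0.5232, 0.0831, 0.0339]
tool_rot: [0.694, 0.72, -0.0, -0.0]
ft_force: [-0.1, -0.4, -0.3]
grip_width: 0.0869
```

Call:
{"fn": "step_arm", "kwargs": {
  "targets": [
    {"dx": 0.0, "dy": 0, "dz": 0, "rx": 0, "ry": 0, "rz": 0},
    {"dx": 0, "dy": 0, "dz": 0, "rx": 0, "ry": 0, "rz": 0},
    {"dx": 0, "dy": 0, "dz": 0, "rx": 0, "ry": 0, "rz": 0},
    {"dx": 0, "dy": 0, "dz": 0, "rx": 0, "ry": 0, "rz": 0},
    {"dx": 0, "dy": 0, "dz": 0, "rx": 0, "ry": 0, "rz": 0}
  ],
  "gripper": 0.3,
  "force": 30
}}

```text
time: 3.95
position: [0.5238, 0.0831, 0.0342]
tool_rot: [0.694, 0.72, -0.0, 0.0]
ft_force: [2.0, 0.5, 1.9]
grip_width: 0.0636
```

```bash
python3 -c "
from h import *
go([.5235,.0835,.2],2.1)"
```

```text
t 3.95 pos [0.5238 0.0831 0.0342] F [2.05 0.53 1.87] M [-0.09  0.05  0.  ] w 0.0636
d [ 0.0004 -0.0003 -0.1658] r [ 0.    0.   -0.04]
tool axes x,y [[-0.036, 0.999, -0.0], [0.999, 0.036, 0.0]]
```

Call:
{"fn": "step_arm", "kwargs": {
  "targets": [
    {"dx": 0.0, "dy": 0, "dz": -0.02, "rx": 0, "ry": 0, "rz": 0},
    {"dx": 0, "dy": 0, "dz": -0.05, "rx": 0, "ry": 0, "rz": 0},
    {"dx": 0, "dy": 0, "dz": -0.09, "rx": 0, "ry": 0, "rz": 0},
    {"dx": 0, "dy": 0, "dz": -0.13, "rx": 0, "ry": 0, "rz": 0},
    {"dx": 0, "dy": 0, "dz": -0.17, "rx": 0, "ry": 0, "rz": 0}
  ]
}}

```text
time: 4.58
position: [0.5223, 0.0831, 0.2045]
tool_rot: [0.694, 0.72, -0.001, -0.001]
ft_force: [0.1, -0.0, -3.7]
grip_width: 0.0637
```

Call:
{"fn": "step_arm", "kwargs": {
  "targets": [
    {"dx": -0.02, "dy": 0, "dz": -0.02, "rx": 0, "ry": 0, "rz": 0},
    {"dx": -0.06, "dy": -0.005, "dz": -0.035, "rx": 0, "ry": 0, "rz": 0},
    {"dx": -0.1, "dy": -0.01, "dz": -0.045, "rx": 0, "ry": 0, "rz": 0.5},
    {"dx": -0.14, "dy": -0.015, "dz": -0.045, "rx": 0, "ry": 0, "rz": 1},
    {"dx": -0.18, "dy": -0.02, "dz": -0.045, "rx": 0, "ry": 0, "rz": 1.5}
  ]
}}

```text
time: 5.2
position: [0.5074, -0.0982, 0.2487]
tool_rot: [0.704, 0.71, -0.002, -0.003]
ft_force: [1.1, 0.0, -4.4]
grip_width: 0.0635
```

```bash
python3 -c "
from h import *
go([.484,-.255,.252],.55)"
```

```text
t 5.2 pos [ 0.5074 -0.0982  0.2487] F [ 1.05  0.01 -4.37] M [-0.1   0.02  0.02] w 0.0635
d [-0.1566 -0.025  -0.0034] r [-0.34 -0.07  0.  ]
tool axes x,y [[-0.01, 1.0, 0.001], [1.0, 0.01, -0.006]]
```

Call:
{"fn": "step_arm", "kwargs": {
  "targets": [
    {"dx": -0.035, "dy": -0.006, "dz": -0.003, "rx": -0.3, "ry": 0, "rz": 0},
    {"dx": -0.075, "dy": -0.012, "dz": -0.003, "rx": -0.3, "ry": 0, "rz": 0},
    {"dx": -0.11, "dy": -0.018, "dz": -0.003, "rx": -0.3, "ry": 0, "rz": 0},
    {"dx": -0.14, "dy": -0.024, "dz": -0.003, "rx": -0.34, "ry": -0.07, "rz": 0},
    {"dx": -0.15, "dy": -0.025, "dz": -0.003, "rx": -0.34, "ry": -0.07, "rz": 0}
  ]
}}

```text
time: 5.82
position: [0.4827, -0.2493, 0.2505]
tool_rot: [0.705, 0.71, -0.0, -0.001]
ft_force: [0.3, -0.3, -4.0]
grip_width: 0.0634
```

Call:
{"fn": "step_arm", "kwargs": {
  "targets": [
    {"dx": 0, "dy": 0, "dz": 0, "rx": 0, "ry": 0, "rz": 0},
    {"dx": 0, "dy": 0, "dz": 0, "rx": 0, "ry": 0, "rz": 0},
    {"dx": 0, "dy": 0, "dz": 0, "rx": 0, "ry": 0, "rz": 0},
    {"dx": 0, "dy": 0, "dz": 0, "rx": 0, "ry": 0, "rz": 0},
    {"dx": 0, "dy": 0, "dz": 0, "rx": 0, "ry": 0, "rz": 0}
  ]
}}

```text
time: 6.45
position: [0.4828, -0.2489, 0.2507]
tool_rot: [0.704, 0.71, -0.0, -0.001]
ft_force: [0.7, -0.4, -3.3]
grip_width: 0.0639
```

```bash
python3 -c "
from h import *
go([.484,-.255,.252],.55)
for n in('side','top','wrist'):
  c=snap(n,n+'2')
  im=c['img']
  if n=='side': im=cv2.resize(im[70:220,240:430],None,fx=4,fy=4)
  if n=='top': im=cv2.resize(im[100:340,370:510],None,fx=2.5,fy=2.5)
  cv2.imwrite('pics/v2'+n+'.png',im)
"
```

```text
t 6.45 pos [ 0.4828 -0.2489  0.2507] F [ 0.67 -0.42 -3.32] M [-0.07  0.04  0.01] w 0.0639
d [-0.0061  0.0012 -0.0013] r [-0.11 -0.1  -0.1 ]
tool axes x,y [[-0.008, 1.0, 0.002], [1.0, 0.008, -0.002]]
```

View pics/v2side.png

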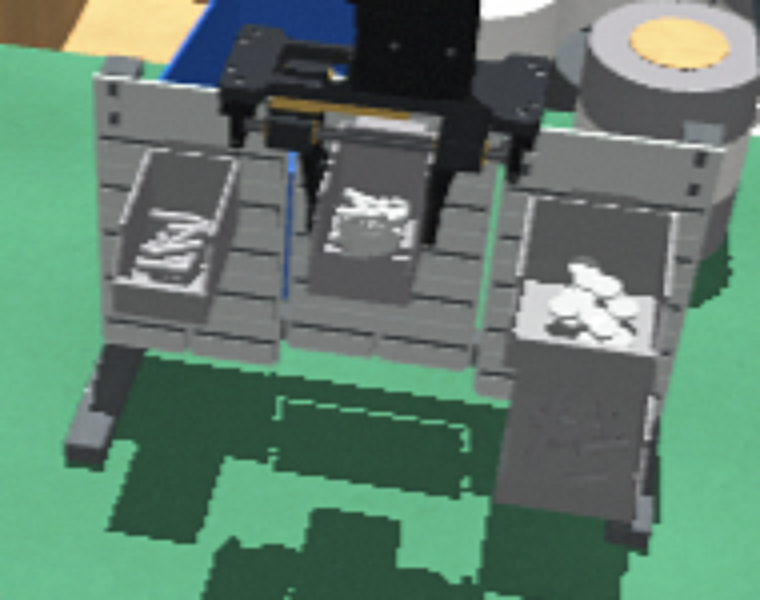

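View pics/v2top.png

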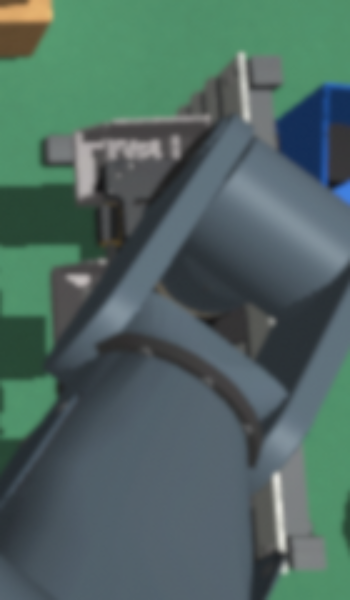

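View pics/v2wrist.png

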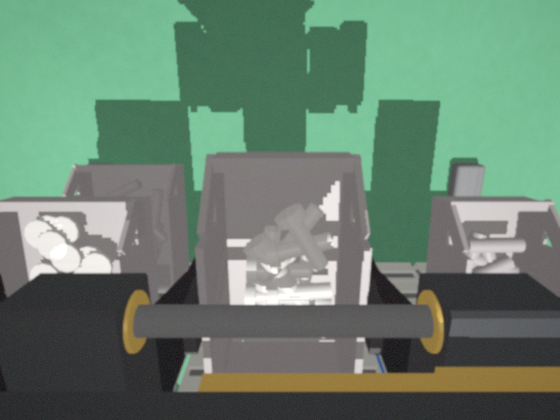

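The side and wrist views show the bin held centrally over the free middle strip (side crop about (365,220)). It is well clear of both neighbours. Next I check for tilt in the grip.

```bash
python3 -c "
from h import *
for n in('side2','wrist2'):
  c=dict(np.load('pics/'+n+'.npz')); P=pts(c).reshape(-1,3)
  for lo,hi in((.446,.456),(.509,.518)):
    s=P[(P[:,0]>lo)&(P[:,0]<hi)&(P[:,2]>.24)&(P[:,2]<.3)&(P[:,1]>-.31)&(P[:,1]<-.2)]
    print(n,lo,len(s))
    for y0 in np.arange(-.31,-.2,.01):
      k=s[(s[:,1]>=y0)&(s[:,1]<y0+.01)]
      if len(k)>1: print('  ',round(y0,2),len(k),np.round(np.percentile(k[:,2],[50,90]),4), np.round(k[:,0].mean(),4))
  h=P[(P[:,0]>.465)&(P[:,0]<.5)&(P[:,1]>-.335)&(P[:,1]<-.285)&(P[:,2]>.262)&(P[:,2]<.29)]
  if len(h): print('hook',len(h),np.percentile(h[:,1:],[2,50,98],axis=0).round(4).tolist())
  f=P[(P[:,0]>.465)&(P[:,0]<.5)&(P[:,1]>-.21)&(P[:,1]<-.18)&(P[:,2]>.2)&(P[:,2]<.26)]
  if len(f): print('front',len(f),np.percentile(f[:,1:],[2,50,98],axis=0).round(4).tolist())
"
```

```text
side2 0.446 83
   -0.28 2 [0.274  0.2743] 0.4546
   -0.26 4 [0.2746 0.2796] 0.4537
   -0.25 10 [0.2762 0.2835] 0.451
   -0.24 37 [0.2616 0.276 ] 0.4493
   -0.23 8 [0.2718 0.2749] 0.4527
   -0.22 10 [0.2662 0.2705] 0.4529
   -0.21 9 [0.2573 0.2623] 0.453
side2 0.509 104
   -0.31 6 [0.2538 0.2642] 0.5117
   -0.3 9 [0.2501 0.2745] 0.512
   -0.29 6 [0.2551 0.2612] 0.5133
   -0.28 7 [0.2673 0.2731] 0.5141
   -0.27 9 [0.2687 0.2739] 0.5138
   -0.26 10 [0.2552 0.2765] 0.5143
   -0.25 14 [0.2725 0.2821] 0.5144
   -0.24 13 [0.2733 0.2786] 0.5144
   -0.23 15 [0.2643 0.2722] 0.5138
   -0.22 7 [0.2621 0.2698] 0.5136
   -0.21 8 [0.2616 0.2666] 0.5142
hook 52 [[-0.3124, 0.2703], [-0.3023, 0.2737], [-0.2973, 0.2761]]
front 149 [[-0.1956, 0.2181], [-0.1918, 0.2345], [-0.1879, 0.2482]]
wrist2 0.446 3969
   -0.31 41 [0.2427 0.2441] 0.4543
   -0.3 76 [0.2465 0.2525] 0.4531
   -0.29 170 [0.2534 0.2623] 0.453
   -0.28 283 [0.2678 0.2737] 0.4525
   -0.27 265 [0.2729 0.2738] 0.452
   -0.26 373 [0.2808 0.2823] 0.4501
   -0.25 539 [0.266 0.275] 0.451
   -0.24 579 [0.2673 0.2739] 0.4521
   -0.23 680 [0.2675 0.2737] 0.452
   -0.22 514 [0.263 0.268] 0.4518
   -0.21 449 [0.255 0.261] 0.4516
wrist2 0.509 3979
   -0.31 31 [0.2426 0.2443] 0.5102
   -0.3 71 [0.2455 0.2516] 0.5111
   -0.29 167 [0.2523 0.2618] 0.511
   -0.28 281 [0.2665 0.2733] 0.5114
   -0.27 266 [0.2729 0.2738] 0.5118
   -0.26 382 [0.2806 0.2821] 0.5137
   -0.25 456 [0.2636 0.2739] 0.512
   -0.24 679 [0.2686 0.2742] 0.5121
   -0.23 634 [0.2672 0.2737] 0.5111
   -0.22 558 [0.2638 0.2685] 0.5112
   -0.21 454 [0.2554 0.2615] 0.5112
front 2651 [[-0.2096, 0.2178], [-0.196, 0.2431], [-0.1921, 0.2475]]
```

Call:
{"fn": "step_arm", "kwargs": {
  "targets": [
    {"dx": -0.008, "dy": 0, "dz": 0.002, "rx": -0.1, "ry": -0.1, "rz": 0},
    {"dx": -0.016, "dy": 0, "dz": 0.004, "rx": -0.1, "ry": -0.1, "rz": 0},
    {"dx": -0.023, "dy": 0, "dz": 0.005, "rx": -0.1, "ry": -0.1, "rz": 0},
    {"dx": -0.028, "dy": 0, "dz": 0.005, "rx": -0.1, "ry": -0.1, "rz": 0},
    {"dx": -0.03, "dy": 0, "dz": 0.005, "rx": -0.1, "ry": -0.1, "rz": 0}
  ]
}}

```text
time: 7.22
position: [0.4829, -0.2797, 0.2455]
tool_rot: [0.705, 0.71, -0.0, -0.0]
ft_force: [-0.2, -0.3, -4.4]
grip_width: 0.0637
```

Call:
{"fn": "step_arm", "kwargs": {
  "targets": [
    {"dx": -0.001, "dy": 0, "dz": 0, "rx": 0, "ry": 0, "rz": 0},
    {"dx": -0.002, "dy": 0, "dz": 0, "rx": 0, "ry": 0, "rz": 0},
    {"dx": -0.003, "dy": 0, "dz": 0, "rx": 0, "ry": 0, "rz": 0},
    {"dx": -0.004, "dy": 0, "dz": 0, "rx": 0, "ry": 0, "rz": 0},
    {"dx": -0.004, "dy": 0, "dz": 0, "rx": 0, "ry": 0, "rz": 0}
  ]
}}

```text
time: 7.85
position: [0.483, -0.2838, 0.2455]
tool_rot: [0.705, 0.71, -0.0, -0.0]
ft_force: [-0.4, -0.2, -4.1]
grip_width: 0.0638
```

```bash
python3 -c "
from h import *
go([.484,-.287,.246],.55)"
```

```text
t 7.85 pos [ 0.483  -0.2838  0.2455] F [-0.35 -0.2  -4.08] M [-0.01  0.06 -0.05] w 0.0638
d [-0.0032  0.001  -0.0005] r [-0.01  0.01 -0.16]
tool axes x,y [[-0.007, 1.0, -0.0], [1.0, 0.007, -0.0]]
```

Call:
{"fn": "step_arm", "kwargs": {
  "targets": [
    {"dx": -0.0005, "dy": 0, "dz": 0, "rx": 0, "ry": 0, "rz": 0},
    {"dx": -0.001, "dy": 0, "dz": 0, "rx": 0, "ry": 0, "rz": 0},
    {"dx": -0.0015, "dy": 0, "dz": 0, "rx": 0, "ry": 0, "rz": 0},
    {"dx": -0.002, "dy": 0, "dz": 0, "rx": 0, "ry": 0, "rz": 0},
    {"dx": -0.002, "dy": 0, "dz": 0, "rx": 0, "ry": 0, "rz": 0}
  ]
}}

```text
time: 8.48
position: [0.483, -0.2858, 0.2455]
tool_rot: [0.705, 0.709, -0.0, -0.0]
ft_force: [0.3, -0.4, -2.8]
grip_width: 0.0637
```

Call:
{"fn": "step_arm", "kwargs": {
  "targets": [
    {"dx": -0.0005, "dy": 0, "dz": 0, "rx": 0, "ry": 0, "rz": 0},
    {"dx": -0.001, "dy": 0, "dz": 0, "rx": 0, "ry": 0, "rz": 0},
    {"dx": -0.001, "dy": 0, "dz": 0, "rx": 0, "ry": 0, "rz": 0},
    {"dx": -0.001, "dy": 0, "dz": 0, "rx": 0, "ry": 0, "rz": 0},
    {"dx": -0.001, "dy": 0, "dz": 0, "rx": 0, "ry": 0, "rz": 0}
  ]
}}

```text
time: 9.1
position: [0.483, -0.2868, 0.2455]
tool_rot: [0.705, 0.709, -0.0, -0.0]
ft_force: [0.2, 0.3, -3.4]
grip_width: 0.0637
```

Call:
{"fn": "step_arm", "kwargs": {
  "targets": [
    {"dx": -0.0005, "dy": 0, "dz": 0, "rx": 0, "ry": 0, "rz": 0},
    {"dx": -0.001, "dy": 0, "dz": 0, "rx": 0, "ry": 0, "rz": 0},
    {"dx": -0.001, "dy": 0, "dz": 0, "rx": 0, "ry": 0, "rz": 0},
    {"dx": -0.001, "dy": 0, "dz": 0, "rx": 0, "ry": 0, "rz": 0},
    {"dx": -0.001, "dy": 0, "dz": 0, "rx": 0, "ry": 0, "rz": 0}
  ]
}}

```text
time: 9.72
position: [0.483, -0.2878, 0.2455]
tool_rot: [0.705, 0.71, -0.0, -0.0]
ft_force: [0.8, 0.3, -4.1]
grip_width: 0.0635
```

Call:
{"fn": "step_arm", "kwargs": {
  "targets": [
    {"dx": -0.0005, "dy": 0, "dz": 0, "rx": 0, "ry": 0, "rz": 0},
    {"dx": -0.001, "dy": 0, "dz": 0, "rx": 0, "ry": 0, "rz": 0},
    {"dx": -0.001, "dy": 0, "dz": 0, "rx": 0, "ry": 0, "rz": 0},
    {"dx": -0.001, "dy": 0, "dz": 0, "rx": 0, "ry": 0, "rz": 0},
    {"dx": -0.001, "dy": 0, "dz": 0, "rx": 0, "ry": 0, "rz": 0}
  ]
}}

```text
time: 10.35
position: [0.483, -0.2882, 0.2455]
tool_rot: [0.705, 0.71, 0.0, -0.0]
ft_force: [0.3, 3.7, -3.3]
grip_width: 0.0642
```

Light contact with the face is felt (+3.7 N in y) at TCP y = -0.288. I'll back off 0.7 mm and slide down.

Call:
{"fn": "step_arm", "kwargs": {
  "targets": [
    {"dx": 0.001, "dy": 0, "dz": 0, "rx": 0, "ry": 0, "rz": 0},
    {"dx": 0.0008, "dy": 0, "dz": 0.003, "rx": 0, "ry": 0, "rz": 0},
    {"dx": 0.0008, "dy": 0, "dz": 0.007, "rx": 0, "ry": 0, "rz": 0},
    {"dx": 0.0008, "dy": 0, "dz": 0.01, "rx": 0, "ry": 0, "rz": 0},
    {"dx": 0.0008, "dy": 0, "dz": 0.012, "rx": 0, "ry": 0, "rz": 0}
  ]
}}

```text
time: 10.98
position: [0.4829, -0.2875, 0.2331]
tool_rot: [0.705, 0.71, 0.0, -0.001]
ft_force: [0.6, -0.1, -2.6]
grip_width: 0.0638
```

Call:
{"fn": "step_arm", "kwargs": {
  "targets": [
    {"dx": 0.0, "dy": 0, "dz": 0.001, "rx": 0, "ry": 0, "rz": 0},
    {"dx": 0.0, "dy": 0, "dz": 0.002, "rx": 0, "ry": 0, "rz": 0},
    {"dx": 0.0, "dy": 0, "dz": 0.003, "rx": 0, "ry": 0, "rz": 0},
    {"dx": 0.0, "dy": 0, "dz": 0.004, "rx": 0, "ry": 0, "rz": 0},
    {"dx": 0.0, "dy": 0, "dz": 0.004, "rx": 0, "ry": 0, "rz": 0}
  ]
}}

```text
time: 11.6
position: [0.4828, -0.2874, 0.2291]
tool_rot: [0.705, 0.71, 0.0, -0.001]
ft_force: [-0.7, -0.1, -3.5]
grip_width: 0.0641
```

Call:
{"fn": "step_arm", "kwargs": {
  "targets": [
    {"dx": 0.0, "dy": 0, "dz": 0.0007, "rx": 0, "ry": 0, "rz": 0},
    {"dx": 0.0, "dy": 0, "dz": 0.0014, "rx": 0, "ry": 0, "rz": 0},
    {"dx": 0.0, "dy": 0, "dz": 0.002, "rx": 0, "ry": 0, "rz": 0},
    {"dx": 0.0, "dy": 0, "dz": 0.002, "rx": 0, "ry": 0, "rz": 0},
    {"dx": 0.0, "dy": 0, "dz": 0.002, "rx": 0, "ry": 0, "rz": 0}
  ]
}}

```text
time: 12.22
position: [0.4828, -0.2875, 0.2271]
tool_rot: [0.705, 0.71, 0.0, -0.001]
ft_force: [-0.2, -0.2, -4.2]
grip_width: 0.0638
```

Call:
{"fn": "step_arm", "kwargs": {
  "targets": [
    {"dx": 0.0, "dy": 0, "dz": 0.0007, "rx": 0, "ry": 0, "rz": 0},
    {"dx": 0.0, "dy": 0, "dz": 0.0014, "rx": 0, "ry": 0, "rz": 0},
    {"dx": 0.0, "dy": 0, "dz": 0.002, "rx": 0, "ry": 0, "rz": 0},
    {"dx": 0.0, "dy": 0, "dz": 0.002, "rx": 0, "ry": 0, "rz": 0},
    {"dx": 0.0, "dy": 0, "dz": 0.002, "rx": 0, "ry": 0, "rz": 0}
  ]
}}

```text
time: 12.85
position: [0.4828, -0.2874, 0.225]
tool_rot: [0.705, 0.71, 0.0, -0.001]
ft_force: [0.3, -0.1, -4.0]
grip_width: 0.0636
```

Call:
{"fn": "step_arm", "kwargs": {
  "targets": [
    {"dx": 0.0, "dy": 0, "dz": 0.0007, "rx": 0, "ry": 0, "rz": 0},
    {"dx": 0.0, "dy": 0, "dz": 0.0014, "rx": 0, "ry": 0, "rz": 0},
    {"dx": 0.0, "dy": 0, "dz": 0.002, "rx": 0, "ry": 0, "rz": 0},
    {"dx": 0.0, "dy": 0, "dz": 0.002, "rx": 0, "ry": 0, "rz": 0},
    {"dx": 0.0, "dy": 0, "dz": 0.002, "rx": 0, "ry": 0, "rz": 0}
  ]
}}

```text
time: 13.48
position: [0.4828, -0.2874, 0.223]
tool_rot: [0.705, 0.71, 0.0, -0.001]
ft_force: [0.7, -0.1, -3.5]
grip_width: 0.0639
```

Call:
{"fn": "step_arm", "kwargs": {
  "targets": [
    {"dx": 0.0, "dy": 0, "dz": 0.0007, "rx": 0, "ry": 0, "rz": 0},
    {"dx": 0.0, "dy": 0, "dz": 0.0014, "rx": 0, "ry": 0, "rz": 0},
    {"dx": 0.0, "dy": 0, "dz": 0.002, "rx": 0, "ry": 0, "rz": 0},
    {"dx": 0.0, "dy": 0, "dz": 0.002, "rx": 0, "ry": 0, "rz": 0},
    {"dx": 0.0, "dy": 0, "dz": 0.002, "rx": 0, "ry": 0, "rz": 0}
  ]
}}

```text
time: 14.1
position: [0.4828, -0.2875, 0.2211]
tool_rot: [0.705, 0.71, 0.0, -0.001]
ft_force: [0.7, 0.5, -4.1]
grip_width: 0.0638
```

Call:
{"fn": "step_arm", "kwargs": {
  "targets": [
    {"dx": 0.0, "dy": 0, "dz": 0.0007, "rx": 0, "ry": 0, "rz": 0},
    {"dx": 0.0, "dy": 0, "dz": 0.0014, "rx": 0, "ry": 0, "rz": 0},
    {"dx": 0.0, "dy": 0, "dz": 0.002, "rx": 0, "ry": 0, "rz": 0},
    {"dx": 0.0, "dy": 0, "dz": 0.002, "rx": 0, "ry": 0, "rz": 0},
    {"dx": 0.0, "dy": 0, "dz": 0.002, "rx": 0, "ry": 0, "rz": 0}
  ]
}}

```text
time: 14.72
position: [0.4829, -0.2875, 0.2191]
tool_rot: [0.705, 0.71, 0.0, -0.001]
ft_force: [-0.5, -0.2, -4.7]
grip_width: 0.0637
```

Call:
{"fn": "step_arm", "kwargs": {
  "targets": [
    {"dx": 0.0, "dy": 0, "dz": 0.0007, "rx": 0, "ry": 0, "rz": 0},
    {"dx": 0.0, "dy": 0, "dz": 0.0014, "rx": 0, "ry": 0, "rz": 0},
    {"dx": 0.0, "dy": 0, "dz": 0.002, "rx": 0, "ry": 0, "rz": 0},
    {"dx": 0.0, "dy": 0, "dz": 0.002, "rx": 0, "ry": 0, "rz": 0},
    {"dx": 0.0, "dy": 0, "dz": 0.002, "rx": 0, "ry": 0, "rz": 0}
  ]
}}

```text
time: 15.35
position: [0.4829, -0.2875, 0.2171]
tool_rot: [0.705, 0.71, 0.0, -0.001]
ft_force: [0.2, -0.5, -4.5]
grip_width: 0.0639
```

Call:
{"fn": "step_arm", "kwargs": {
  "targets": [
    {"dx": 0.0, "dy": 0, "dz": 0.0005, "rx": 0, "ry": 0, "rz": 0},
    {"dx": 0.0, "dy": 0, "dz": 0.001, "rx": 0, "ry": 0, "rz": 0},
    {"dx": 0.0, "dy": 0, "dz": 0.0015, "rx": 0, "ry": 0, "rz": 0},
    {"dx": 0.0, "dy": 0, "dz": 0.0015, "rx": 0, "ry": 0, "rz": 0},
    {"dx": 0.0, "dy": 0, "dz": 0.0015, "rx": 0, "ry": 0, "rz": 0}
  ]
}}

```text
time: 15.98
position: [0.4829, -0.2875, 0.2155]
tool_rot: [0.705, 0.71, 0.0, -0.001]
ft_force: [-0.3, -0.2, -4.1]
grip_width: 0.0637
```

Call:
{"fn": "step_arm", "kwargs": {
  "targets": [
    {"dx": 0.0, "dy": 0, "dz": 0.0005, "rx": 0, "ry": 0, "rz": 0},
    {"dx": 0.0, "dy": 0, "dz": 0.001, "rx": 0, "ry": 0, "rz": 0},
    {"dx": 0.0, "dy": 0, "dz": 0.001, "rx": 0, "ry": 0, "rz": 0},
    {"dx": 0.0, "dy": 0, "dz": 0.001, "rx": 0, "ry": 0, "rz": 0},
    {"dx": 0.0, "dy": 0, "dz": 0.001, "rx": 0, "ry": 0, "rz": 0}
  ]
}}

```text
time: 16.6
position: [0.4829, -0.2875, 0.2146]
tool_rot: [0.705, 0.71, 0.0, -0.001]
ft_force: [-0.7, 0.0, -4.5]
grip_width: 0.0635
```

Call:
{"fn": "step_arm", "kwargs": {
  "targets": [
    {"dx": 0.0, "dy": 0, "dz": 0.0005, "rx": 0, "ry": 0, "rz": 0},
    {"dx": 0.0, "dy": 0, "dz": 0.001, "rx": 0, "ry": 0, "rz": 0},
    {"dx": 0.0, "dy": 0, "dz": 0.001, "rx": 0, "ry": 0, "rz": 0},
    {"dx": 0.0, "dy": 0, "dz": 0.001, "rx": 0, "ry": 0, "rz": 0},
    {"dx": 0.0, "dy": 0, "dz": 0.001, "rx": 0, "ry": 0, "rz": 0}
  ]
}}

```text
time: 17.23
position: [0.4829, -0.2875, 0.2136]
tool_rot: [0.705, 0.71, 0.0, -0.001]
ft_force: [-0.2, 1.3, -3.9]
grip_width: 0.0639
```

Call:
{"fn": "step_arm", "kwargs": {
  "targets": [
    {"dx": 0.0, "dy": 0, "dz": 0.0005, "rx": 0, "ry": 0, "rz": 0},
    {"dx": 0.0, "dy": 0, "dz": 0.001, "rx": 0, "ry": 0, "rz": 0},
    {"dx": 0.0, "dy": 0, "dz": 0.001, "rx": 0, "ry": 0, "rz": 0},
    {"dx": 0.0, "dy": 0, "dz": 0.001, "rx": 0, "ry": 0, "rz": 0},
    {"dx": 0.0, "dy": 0, "dz": 0.001, "rx": 0, "ry": 0, "rz": 0}
  ]
}}

```text
time: 17.85
position: [0.4829, -0.2875, 0.2126]
tool_rot: [0.705, 0.71, 0.0, -0.001]
ft_force: [0.5, -0.5, -4.6]
grip_width: 0.064
```

```bash
python3 -c "
from h import *
go([.484,-.287,.212],.55)
c=snap('side','side3')
im=cv2.resize(c['img'][70:220,240:430],None,fx=4,fy=4); cv2.imwrite('pics/v3.png',im)
"
```

```text
t 17.85 pos [ 0.4829 -0.2875  0.2126] F [ 0.52 -0.47 -4.62] M [-0.12  0.08 -0.05] w 0.064
d [0.0005 0.0011 0.0006] r [-0.03 -0.06 -0.16]
tool axes x,y [[-0.007, 1.0, 0.001], [1.0, 0.007, -0.001]]
```

View pics/v3.png

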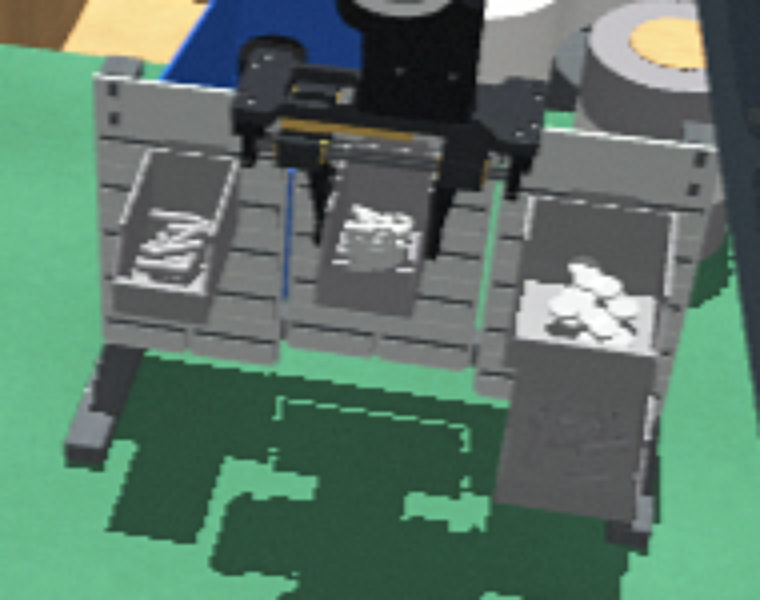

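The bin hangs over the middle strip (crop about (375,230)), still free of vertical contact. I'll continue down by feel.

Call:
{"fn": "step_arm", "kwargs": {
  "targets": [
    {"dx": 0.0, "dy": 0, "dz": 0.0005, "rx": 0, "ry": 0, "rz": 0},
    {"dx": 0.0, "dy": 0, "dz": 0.001, "rx": 0, "ry": 0, "rz": 0},
    {"dx": 0.0, "dy": 0, "dz": 0.001, "rx": 0, "ry": 0, "rz": 0},
    {"dx": 0.0, "dy": 0, "dz": 0.001, "rx": 0, "ry": 0, "rz": 0},
    {"dx": 0.0, "dy": 0, "dz": 0.001, "rx": 0, "ry": 0, "rz": 0}
  ]
}}

```text
time: 18.52
position: [0.4829, -0.2875, 0.2116]
tool_rot: [0.705, 0.71, 0.0, -0.001]
ft_force: [1.0, 0.2, -3.4]
grip_width: 0.0636
```

Call:
{"fn": "step_arm", "kwargs": {
  "targets": [
    {"dx": 0.0, "dy": 0, "dz": 0.0005, "rx": 0, "ry": 0, "rz": 0},
    {"dx": 0.0, "dy": 0, "dz": 0.001, "rx": 0, "ry": 0, "rz": 0},
    {"dx": 0.0, "dy": 0, "dz": 0.001, "rx": 0, "ry": 0, "rz": 0},
    {"dx": 0.0, "dy": 0, "dz": 0.001, "rx": 0, "ry": 0, "rz": 0},
    {"dx": 0.0, "dy": 0, "dz": 0.001, "rx": 0, "ry": 0, "rz": 0}
  ]
}}

```text
time: 19.15
position: [0.483, -0.2876, 0.2109]
tool_rot: [0.705, 0.71, 0.0, -0.0]
ft_force: [-1.5, 0.8, 0.0]
grip_width: 0.0637
```

Call:
{"fn": "step_arm", "kwargs": {
  "targets": [
    {"dx": 0.0, "dy": 0, "dz": 0.0003, "rx": 0, "ry": 0, "rz": 0},
    {"dx": 0.0, "dy": 0, "dz": 0.0005, "rx": 0, "ry": 0, "rz": 0},
    {"dx": 0.0, "dy": 0, "dz": 0.0005, "rx": 0, "ry": 0, "rz": 0},
    {"dx": 0.0, "dy": 0, "dz": 0.0005, "rx": 0, "ry": 0, "rz": 0},
    {"dx": 0.0, "dy": 0, "dz": 0.0005, "rx": 0, "ry": 0, "rz": 0}
  ]
}}

```text
time: 19.77
position: [0.483, -0.2877, 0.2106]
tool_rot: [0.705, 0.71, 0.0, -0.0]
ft_force: [-2.7, 2.2, 3.5]
grip_width: 0.0639
```

```bash
python3 -c "
from h import *
go([.483,-.2875,.211],.55)"
```

```text
t 19.775 pos [ 0.483  -0.2877  0.2106] F [-2.73  2.2   3.51] M [-0.28  0.31 -0.14] w 0.0639
d [ 0.0002  0.     -0.0004] r [-0.01 -0.02 -0.16]
tool axes x,y [[-0.007, 1.0, 0.0], [1.0, 0.007, -0.0]]
```

Call:
{"fn": "step_arm", "kwargs": {
  "targets": [
    {"dx": 0.0, "dy": 0, "dz": 0.0004, "rx": 0, "ry": 0, "rz": 0},
    {"dx": 0.0, "dy": 0, "dz": 0.0008, "rx": 0, "ry": 0, "rz": 0},
    {"dx": 0.0, "dy": 0, "dz": 0.0008, "rx": 0, "ry": 0, "rz": 0},
    {"dx": 0.0, "dy": 0, "dz": 0.0008, "rx": 0, "ry": 0, "rz": 0},
    {"dx": 0.0, "dy": 0, "dz": 0.0008, "rx": 0, "ry": 0, "rz": 0}
  ]
}}

```text
time: 20.4
position: [0.483, -0.2878, 0.2102]
tool_rot: [0.705, 0.71, -0.0, 0.0]
ft_force: [-1.6, 2.0, 4.9]
grip_width: 0.0639
```

```bash
python3 -c "
from h import *
go([.483,-.2875,.211],.55)"
```

```text
t 20.4 pos [ 0.483  -0.2878  0.2102] F [-1.57  1.97  4.92] M [-0.31  0.37 -0.14] w 0.0639
d [ 0.0003 -0.     -0.0008] r [ 0.    0.01 -0.15]
tool axes x,y [[-0.007, 1.0, -0.0], [1.0, 0.007, 0.0]]
```

Call:
{"fn": "step_arm", "kwargs": {
  "targets": [
    {"dx": 0.0, "dy": 0, "dz": 0.0004, "rx": 0, "ry": 0, "rz": 0},
    {"dx": 0.0, "dy": 0, "dz": 0.0008, "rx": 0, "ry": 0, "rz": 0},
    {"dx": 0.0, "dy": 0, "dz": 0.001, "rx": 0, "ry": 0, "rz": 0},
    {"dx": 0.0, "dy": 0, "dz": 0.001, "rx": 0, "ry": 0, "rz": 0},
    {"dx": 0.0, "dy": 0, "dz": 0.001, "rx": 0, "ry": 0, "rz": 0}
  ],
  "force": 40
}}

```text
time: 21.02
position: [0.4831, -0.2878, 0.21]
tool_rot: [0.705, 0.71, -0.0, 0.0]
ft_force: [-2.2, 2.6, 9.4]
grip_width: 0.0638
```

```bash
python3 -c "
from h import *
go([.483,-.2875,.211],.55)
c=snap('wrist','wrist4'); P=pts(c).reshape(-1,3)
for lo,hi in((.448,.456),(.509,.516)):
    s=P[(P[:,0]>lo)&(P[:,0]<hi)&(P[:,2]>.2)&(P[:,2]<.3)&(P[:,1]>-.36)&(P[:,1]<-.24)]
    for y0 in np.arange(-.36,-.24,.01):
      k=s[(s[:,1]>=y0)&(s[:,1]<y0+.01)]
      if len(k)>1: print('  ',round(y0,2),len(k),np.round(np.percentile(k[:,2],[50,90]),4), np.round(k[:,0].mean(),4))
"
```

```text
t 21.025 pos [ 0.4831 -0.2878  0.21  ] F [-2.21  2.63  9.38] M [-0.28  0.46 -0.09] w 0.0638
d [ 0.0003 -0.0001 -0.001 ] r [ 0.02  0.05 -0.15]
tool axes x,y [[-0.007, 1.0, -0.001], [1.0, 0.007, 0.0]]
   -0.35 20 [0.202  0.2035] 0.4544
   -0.34 73 [0.2043 0.2103] 0.4536
   -0.33 157 [0.2118 0.2202] 0.4533
   -0.32 262 [0.2249 0.2331] 0.4528
   -0.31 271 [0.2325 0.2335] 0.4523
   -0.3 307 [0.2337 0.2415] 0.4511
   -0.29 325 [0.2186 0.2322] 0.4528
   -0.28 630 [0.229  0.2332] 0.452
   -0.27 1683 [0.2948 0.2991] 0.4521
   -0.26 1492 [0.2765 0.2796] 0.452
   -0.25 448 [0.2155 0.2214] 0.452
   -0.35 10 [0.2019 0.2028] 0.51
   -0.34 80 [0.2041 0.2103] 0.5111
   -0.33 149 [0.2117 0.2204] 0.5113
   -0.32 254 [0.2242 0.2332] 0.5115
   -0.31 276 [0.2324 0.2335] 0.512
   -0.3 299 [0.2333 0.2414] 0.513
   -0.29 306 [0.2177 0.2322] 0.5112
   -0.28 635 [0.2287 0.2333] 0.5119
   -0.27 2096 [0.2907 0.2987] 0.5122
   -0.26 1415 [0.2762 0.2797] 0.5121
   -0.25 464 [0.2157 0.2219] 0.5116
```

View pics/wrist4.png

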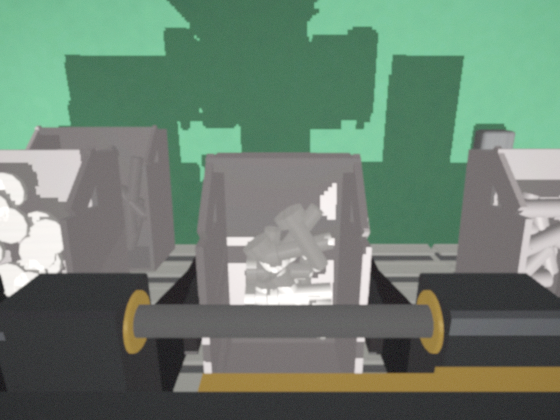

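The wrist view shows the bin in place (rim columns 203-367). The rim is level at 0.233 with no slip in the jaws. I'll hold the pull at about 9-10 N.

Call:
{"fn": "step_arm", "kwargs": {
  "targets": [
    {"dx": 0.0, "dy": 0, "dz": 0.0009, "rx": 0, "ry": 0, "rz": 0},
    {"dx": 0.0, "dy": 0, "dz": 0.0009, "rx": 0, "ry": 0, "rz": 0},
    {"dx": 0.0, "dy": 0, "dz": 0.0009, "rx": 0, "ry": 0, "rz": 0},
    {"dx": 0.0, "dy": 0, "dz": 0.0009, "rx": 0, "ry": 0, "rz": 0},
    {"dx": 0.0, "dy": 0, "dz": 0.0009, "rx": 0, "ry": 0, "rz": 0}
  ]
}}

```text
time: 21.7
position: [0.4831, -0.2878, 0.21]
tool_rot: [0.705, 0.71, -0.0, 0.001]
ft_force: [-3.2, 2.6, 7.7]
grip_width: 0.0637
```

```bash
python3 -c "
from h import *
go([.483,-.2875,.211],.55)"
```

```text
t 21.7 pos [ 0.4831 -0.2878  0.21  ] F [-3.22  2.56  7.73] M [-0.29  0.5  -0.19] w 0.0637
d [ 0.0003 -0.0001 -0.001 ] r [ 0.04  0.09 -0.14]
tool axes x,y [[-0.007, 1.0, -0.002], [1.0, 0.007, 0.001]]
```

Call:
{"fn": "step_arm", "kwargs": {
  "targets": [
    {"dx": 0.0, "dy": 0, "dz": 0.0012, "rx": 0, "ry": 0, "rz": 0},
    {"dx": 0.0, "dy": 0, "dz": 0.0012, "rx": 0, "ry": 0, "rz": 0},
    {"dx": 0.0, "dy": 0, "dz": 0.0012, "rx": 0, "ry": 0, "rz": 0},
    {"dx": 0.0, "dy": 0, "dz": 0.0012, "rx": 0, "ry": 0, "rz": 0},
    {"dx": 0.0, "dy": 0, "dz": 0.0012, "rx": 0, "ry": 0, "rz": 0}
  ]
}}

```text
time: 22.32
position: [0.4831, -0.2879, 0.2096]
tool_rot: [0.705, 0.71, -0.0, 0.001]
ft_force: [-3.2, 3.2, 7.8]
grip_width: 0.0637
```

```bash
python3 -c "
from h import *
go([.483,-.2875,.211],.55)"
```

```text
t 22.325 pos [ 0.4831 -0.2879  0.2096] F [-3.21  3.15  7.82] M [-0.33  0.56 -0.18] w 0.0637
d [ 0.0004 -0.0001 -0.0014] r [ 0.06  0.13 -0.14]
tool axes x,y [[-0.007, 1.0, -0.002], [1.0, 0.007, 0.001]]
```

Call:
{"fn": "step_arm", "kwargs": {
  "targets": [
    {"dx": 0.0, "dy": 0, "dz": 0.0017, "rx": 0, "ry": 0.1, "rz": 0},
    {"dx": 0.0, "dy": 0, "dz": 0.0017, "rx": 0, "ry": 0.1, "rz": 0},
    {"dx": 0.0, "dy": 0, "dz": 0.0017, "rx": 0, "ry": 0.1, "rz": 0},
    {"dx": 0.0, "dy": 0, "dz": 0.0017, "rx": 0, "ry": 0.1, "rz": 0},
    {"dx": 0.0, "dy": 0, "dz": 0.0017, "rx": 0, "ry": 0.1, "rz": 0}
  ]
}}

```text
time: 22.95
position: [0.4832, -0.2882, 0.2088]
tool_rot: [0.705, 0.71, -0.0, 0.001]
ft_force: [-3.5, 2.5, 7.0]
grip_width: 0.0635
```

```bash
python3 -c "
from h import *
go([.483,-.2875,.211],.55)
c=snap('wrist','wrist5'); P=pts(c).reshape(-1,3)
for lo,hi in((.448,.456),(.509,.516)):
    s=P[(P[:,0]>lo)&(P[:,0]<hi)&(P[:,2]>.2)&(P[:,2]<.3)&(P[:,1]>-.36)&(P[:,1]<-.27)]
    for y0 in (-.32,-.31,-.28):
      k=s[(s[:,1]>=y0)&(s[:,1]<y0+.01)]
      if len(k)>1: print('  ',round(y0,2),len(k),np.round(np.percentile(k[:,2],[50,90]),4), np.round(k[:,0].mean(),4))
"
```

```text
t 22.95 pos [ 0.4832 -0.2882  0.2088] F [-3.53  2.48  6.99] M [-0.3   0.51 -0.18] w 0.0635
d [ 0.0007 -0.0002 -0.0022] r [ 0.09  0.09 -0.13]
tool axes x,y [[-0.007, 1.0, -0.002], [1.0, 0.007, 0.002]]
   -0.32 262 [0.2241 0.2324] 0.4529
   -0.31 272 [0.2316 0.2325] 0.4523
   -0.28 609 [0.2276 0.232 ] 0.4521
   -0.32 251 [0.2236 0.2324] 0.5116
   -0.31 287 [0.2317 0.2326] 0.512
   -0.28 615 [0.2279 0.232 ] 0.512
```

Call:
{"fn": "step_arm", "kwargs": {
  "targets": [
    {"dx": 0.0, "dy": 0, "dz": 0.0007, "rx": 0, "ry": 0, "rz": 0},
    {"dx": 0.0, "dy": 0, "dz": 0.0007, "rx": 0, "ry": 0.2, "rz": 0},
    {"dx": 0.0, "dy": 0, "dz": 0.0008, "rx": 0, "ry": 0.4, "rz": 0},
    {"dx": 0.0, "dy": 0, "dz": 0.001, "rx": 0, "ry": 0.5, "rz": 0},
    {"dx": 0.0, "dy": 0, "dz": 0.001, "rx": 0, "ry": 0.5, "rz": 0}
  ],
  "force": 58
}}

```text
time: 23.62
position: [0.4832, -0.2881, 0.2091]
tool_rot: [0.704, 0.71, 0.003, -0.002]
ft_force: [-4.0, 4.5, 11.3]
grip_width: 0.0636
```

```bash
python3 -c "
from h import *
go([.483,-.2875,.211],.55)"
```

```text
t 23.625 pos [ 0.4832 -0.2881  0.2091] F [-4.02  4.47 11.32] M [-0.3   0.59 -0.18] w 0.0636
d [ 0.0006 -0.0002 -0.0019] r [ 0.11 -0.37 -0.12]
tool axes x,y [[-0.007, 1.0, 0.006], [1.0, 0.007, 0.002]]
```

Pull is now +11 N. I'll hold it.

Call:
{"fn": "step_arm", "kwargs": {
  "targets": [
    {"dx": 0.0, "dy": 0, "dz": 0.0012, "rx": 0, "ry": 0.04, "rz": 0},
    {"dx": 0.0, "dy": 0, "dz": 0.0012, "rx": 0, "ry": 0.04, "rz": 0},
    {"dx": 0.0, "dy": 0, "dz": 0.0012, "rx": 0, "ry": 0.04, "rz": 0},
    {"dx": 0.0, "dy": 0, "dz": 0.0012, "rx": 0, "ry": 0.04, "rz": 0},
    {"dx": 0.0, "dy": 0, "dz": 0.0012, "rx": 0, "ry": 0.04, "rz": 0}
  ]
}}

```text
time: 24.25
position: [0.4832, -0.2881, 0.2091]
tool_rot: [0.704, 0.71, 0.003, -0.001]
ft_force: [-4.6, 4.1, 10.4]
grip_width: 0.0633
```

```bash
python3 -c "
from h import *
go([.483,-.2875,.211],.55)"
```

```text
t 24.25 pos [ 0.4832 -0.2881  0.2091] F [-4.62  4.07 10.36] M [-0.3   0.63 -0.2 ] w 0.0633
d [ 0.0006 -0.0002 -0.0019] r [ 0.13 -0.36 -0.12]
tool axes x,y [[-0.008, 1.0, 0.006], [1.0, 0.008, 0.002]]
```

Call:
{"fn": "step_arm", "kwargs": {
  "targets": [
    {"dx": 0.0, "dy": 0, "dz": 0.0012, "rx": 0, "ry": 0.04, "rz": 0},
    {"dx": 0.0, "dy": 0, "dz": 0.0012, "rx": 0, "ry": 0.04, "rz": 0},
    {"dx": 0.0, "dy": 0, "dz": 0.0012, "rx": 0, "ry": 0.04, "rz": 0},
    {"dx": 0.0, "dy": 0, "dz": 0.0012, "rx": 0, "ry": 0.04, "rz": 0},
    {"dx": 0.0, "dy": 0, "dz": 0.0012, "rx": 0, "ry": 0.04, "rz": 0}
  ]
}}

```text
time: 24.88
position: [0.4832, -0.2881, 0.2091]
tool_rot: [0.704, 0.71, 0.003, -0.001]
ft_force: [-3.5, 3.7, 9.6]
grip_width: 0.0636
```

Call:
{"fn": "step_arm", "kwargs": {
  "targets": [
    {"dx": 0.0, "dy": 0, "dz": 0.0006, "rx": 0, "ry": 0, "rz": 0},
    {"dx": 0.0, "dy": 0, "dz": 0.0002, "rx": 0, "ry": -0.2, "rz": 0},
    {"dx": 0.0, "dy": 0, "dz": 0, "rx": 0, "ry": -0.3, "rz": 0},
    {"dx": 0.0, "dy": 0, "dz": 0, "rx": 0, "ry": -0.3, "rz": 0},
    {"dx": 0.0, "dy": 0, "dz": 0, "rx": 0, "ry": -0.3, "rz": 0}
  ],
  "force": 30
}}

```text
time: 25.5
position: [0.4832, -0.2882, 0.2089]
tool_rot: [0.704, 0.71, 0.001, 0.001]
ft_force: [-1.6, -0.1, 1.4]
grip_width: 0.0638
```

```bash
python3 -c "
from h import *
go([.483,-.2875,.2095],.55)"
```

```text
t 25.5 pos [ 0.4832 -0.2882  0.2089] F [-1.59 -0.14  1.37] M [-0.33  0.31 -0.06] w 0.0638
d [ 0.0007 -0.0002 -0.0006] r [ 0.15 -0.05 -0.11]
tool axes x,y [[-0.008, 1.0, 0.001], [1.0, 0.008, 0.003]]
```

Call:
{"fn": "step_arm", "kwargs": {
  "targets": [
    {"dx": 0.0, "dy": 0, "dz": 0, "rx": 0, "ry": 0, "rz": 0},
    {"dx": 0.0, "dy": 0, "dz": 0, "rx": 0, "ry": 0, "rz": 0},
    {"dx": 0.0, "dy": 0, "dz": 0, "rx": 0, "ry": 0, "rz": 0},
    {"dx": 0.0, "dy": 0, "dz": 0, "rx": 0, "ry": 0, "rz": 0},
    {"dx": 0.0, "dy": 0, "dz": 0, "rx": 0, "ry": 0, "rz": 0}
  ],
  "force": 6
}}

```text
time: 26.12
position: [0.483, -0.2878, 0.2086]
tool_rot: [0.704, 0.71, 0.001, 0.0]
ft_force: [0.1, 0.1, -3.5]
grip_width: 0.0639
```

Call:
{"fn": "step_arm", "kwargs": {
  "targets": [
    {"dx": 0.0, "dy": 0, "dz": 0, "rx": 0, "ry": 0, "rz": 0},
    {"dx": 0.0, "dy": 0, "dz": 0, "rx": 0, "ry": 0, "rz": 0},
    {"dx": 0.0, "dy": 0, "dz": 0, "rx": 0, "ry": 0, "rz": 0},
    {"dx": 0.0, "dy": 0, "dz": 0, "rx": 0, "ry": 0, "rz": 0},
    {"dx": 0.0, "dy": 0, "dz": 0, "rx": 0, "ry": 0, "rz": 0}
  ],
  "gripper": 0.95
}}

```text
time: 26.75
position: [0.4831, -0.2878, 0.2086]
tool_rot: [0.704, 0.71, 0.001, 0.0]
ft_force: [0.5, 0.2, -0.2]
grip_width: 0.0822
```

```bash
python3 -c "
from h import *
go([.483,-.2875,.30],.55)
c=snap('wrist','wrist6')"
```

```text
t 26.75 pos [ 0.4831 -0.2878  0.2086] F [ 0.47  0.2  -0.18] M [-0.1   0.07  0.04] w 0.0822
d [ 0.0005  0.0001 -0.0914] r [ 0.12 -0.1  -0.11]
tool axes x,y [[-0.008, 1.0, 0.002], [1.0, 0.008, 0.002]]
```

View pics/wrist6.png

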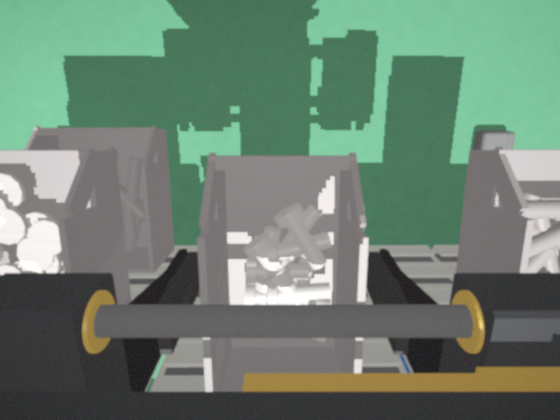

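The bin hangs free between the open fingers (rim columns 203-362, a clear gap on each side) and forces are near zero. I'll back straight up.

Call:
{"fn": "step_arm", "kwargs": {
  "targets": [
    {"dx": 0.0, "dy": 0, "dz": -0.008, "rx": 0, "ry": 0, "rz": 0},
    {"dx": 0.0, "dy": 0, "dz": -0.02, "rx": 0, "ry": 0, "rz": 0},
    {"dx": 0.0, "dy": 0, "dz": -0.04, "rx": 0, "ry": 0, "rz": 0},
    {"dx": 0.0, "dy": 0, "dz": -0.06, "rx": 0, "ry": 0, "rz": 0},
    {"dx": 0.0, "dy": 0, "dz": -0.09, "rx": 0, "ry": 0, "rz": 0}
  ]
}}

```text
time: 27.42
position: [0.4826, -0.2877, 0.2996]
tool_rot: [0.704, 0.71, 0.001, -0.0]
ft_force: [0.1, -0.8, 0.2]
grip_width: 0.0827
```

Call:
{"fn": "step_arm", "kwargs": {
  "targets": [
    {"dx": 0.02, "dy": 0, "dz": -0.02, "rx": 0, "ry": 0, "rz": 0},
    {"dx": 0.07, "dy": 0, "dz": -0.03, "rx": 0, "ry": 0, "rz": 0},
    {"dx": 0.12, "dy": 0, "dz": -0.03, "rx": 0, "ry": 0, "rz": 0},
    {"dx": 0.17, "dy": 0, "dz": -0.03, "rx": 0, "ry": 0, "rz": 0},
    {"dx": 0.2, "dy": 0, "dz": -0.03, "rx": 0, "ry": 0, "rz": 0}
  ]
}}

```text
time: 28.05
position: [0.4806, -0.0856, 0.3313]
tool_rot: [0.704, 0.71, 0.002, 0.0]
ft_force: [0.4, 0.3, -0.1]
grip_width: 0.0826
```

Call:
{"fn": "step_arm", "kwargs": {
  "targets": [
    {"dx": 0.03, "dy": 0, "dz": 0, "rx": 0, "ry": 0, "rz": 0},
    {"dx": 0.08, "dy": 0, "dz": 0, "rx": 0, "ry": 0, "rz": 0},
    {"dx": 0.13, "dy": 0, "dz": 0, "rx": 0, "ry": 0, "rz": 0},
    {"dx": 0.16, "dy": 0, "dz": 0, "rx": 0, "ry": 0, "rz": 0},
    {"dx": 0.16, "dy": 0, "dz": 0, "rx": 0, "ry": 0, "rz": 0}
  ]
}}

```text
time: 28.68
position: [0.4789, 0.0761, 0.3326]
tool_rot: [0.703, 0.712, 0.002, 0.001]
ft_force: [-0.2, -1.3, 0.3]
grip_width: 0.0828
```

```bash
python3 -c "
from h import *
go([.483,-.2875,.30],.55)
c=snap('side','side7'); P=pts(c).reshape(-1,3)
cv2.imwrite('pics/v7.png',cv2.resize(c['img'][70:220,240:430],None,fx=4,fy=4))
t=snap('top','top7'); cv2.imwrite('pics/v7t.png',cv2.resize(t['img'][100:340,370:510],None,fx=2.4,fy=2.4))
for n,c in(('side',c),('top',t)):
  P=pts(c).reshape(-1,3)
  for lo,hi in((.446,.456),(.509,.519)):
    s=P[(P[:,0]>lo)&(P[:,0]<hi)&(P[:,2]>.2)&(P[:,2]<.25)&(P[:,1]>-.34)&(P[:,1]<-.24)]
    print(n,lo,[(round(y0,2),np.round(np.percentile(s[(s[:,1]>=y0)&(s[:,1]<y0+.01)][:,2],90),4)) for y0 in np.arange(-.34,-.25,.01) if ((s[:,1]>=y0)&(s[:,1]<y0+.01)).sum()>2])
  h=P[(P[:,0]>.466)&(P[:,0]<.5)&(P[:,1]>-.356)&(P[:,1]<-.335)&(P[:,2]>.222)&(P[:,2]<.242)]
  print('hook',len(h),np.percentile(h[:,1:],[3,50,97],axis=0).round(4).tolist())
"
```

```text
t 28.675 pos [0.4789 0.0761 0.3326] F [-0.16 -1.28  0.3 ] M [-0.11 -0.    0.02] w 0.0828
d [-0.3637 -0.0007  0.0319] r [ 0.25 -0.12  0.19]
tool axes x,y [[-0.013, 1.0, 0.002], [1.0, 0.013, 0.004]]
side 0.446 [(np.float64(-0.34), np.float64(0.2319)), (np.float64(-0.33), np.float64(0.2326)), (np.float64(-0.32), np.float64(0.2287)), (np.float64(-0.31), np.float64(0.2336)), (np.float64(-0.3), np.float64(0.2287)), (np.float64(-0.29), np.float64(0.2296)), (np.float64(-0.28), np.float64(0.2288)), (np.float64(-0.27), np.float64(0.2279)), (np.float64(-0.26), np.float64(0.2259)), (np.float64(-0.25), np.float64(0.217))]
side 0.509 []
hook 16 [[-0.3552, 0.2366], [-0.3516, 0.2393], [-0.3472, 0.2413]]
top 0.446 [(np.float64(-0.34), np.float64(0.2347)), (np.float64(-0.33), np.float64(0.2329)), (np.float64(-0.32), np.float64(0.2332)), (np.float64(-0.31), np.float64(0.2314)), (np.float64(-0.3), np.float64(0.2317)), (np.float64(-0.29), np.float64(0.2287)), (np.float64(-0.28), np.float64(0.2297)), (np.float64(-0.27), np.float64(0.2273)), (np.float64(-0.26), np.float64(0.2231)), (np.float64(-0.25), np.float64(0.2165))]
top 0.509 [(np.float64(-0.34), np.float64(0.234)), (np.float64(-0.33), np.float64(0.2323)), (np.float64(-0.32), np.float64(0.2303)), (np.float64(-0.31), np.float64(0.231)), (np.float64(-0.3), np.float64(0.23)), (np.float64(-0.29), np.float64(0.2306)), (np.float64(-0.28), np.float64(0.2296)), (np.float64(-0.27), np.float64(0.2264)), (np.float64(-0.26), np.float64(0.2235)), (np.float64(-0.25), np.float64(0.2142))]
hook 178 [[-0.3538, 0.2237], [-0.345, 0.2327], [-0.3369, 0.2403]]
```

View pics/v7.png

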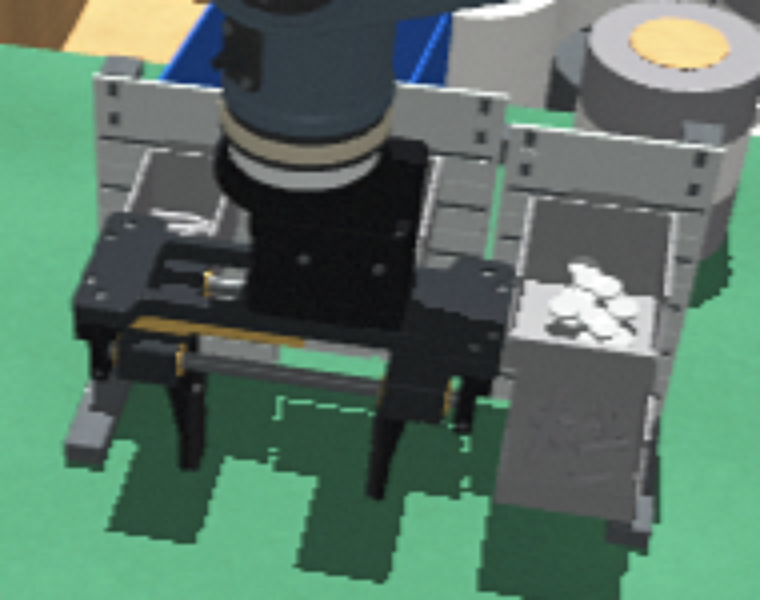

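View pics/v7t.png

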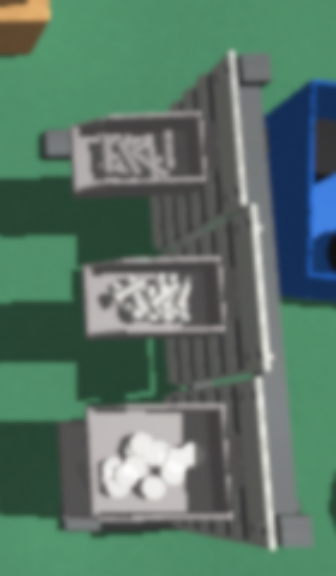

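The top view shows the bin hanging between the two others, at (155,300) in the crop; the side view is partly blocked by the arm. I'll compare its tilt with the neighbours'.

```bash
python3 -c "
from h import *
for tag in('top0','top7'):
  c=dict(np.load('pics/%s.npz'%tag)); P=pts(c).reshape(-1,3)
  for nm,cx,w in(('b',.3415,.096),('mid',.4825,.064),('a',.619,.064)):
    for sg in(-1,1):
      e=cx+sg*(w/2-.0015)
      s=P[(abs(P[:,0]-e)<.006)&(P[:,2]>.19)&(P[:,2]<.25)&(P[:,1]>-.338)&(P[:,1]<-.255)]
      ys=[];zs=[]
      for y0 in np.arange(-.335,-.27,.008):
        k=s[(s[:,1]>=y0)&(s[:,1]<y0+.008)]
        if len(k)>2: ys.append(y0+.004); zs.append(np.percentile(k[:,2],85))
      if len(ys)>3:
        f=np.polyfit(np.array(ys)+.3,zs,1); print(tag,nm,sg,'z',f[1].round(4),'pitch deg',np.degrees(np.arctan(-f[0])).round(2))
"
```

```text
top0 b -1 z 0.2103 pitch deg 3.8
top0 b 1 z 0.2105 pitch deg 6.15
top0 a -1 z 0.209 pitch deg 5.38
top0 a 1 z 0.2091 pitch deg 4.0
top7 b -1 z 0.2103 pitch deg 2.61
top7 b 1 z 0.2104 pitch deg 5.11
top7 mid -1 z 0.2301 pitch deg 5.47
top7 mid 1 z 0.2294 pitch deg 4.02
top7 a -1 z 0.2093 pitch deg 4.8
top7 a 1 z 0.209 pitch deg 5.53
```

Call:
{"fn": "step_arm", "kwargs": {
  "targets": [
    {"dx": 0.04, "dy": 0, "dz": 0, "rx": 0, "ry": 0, "rz": 0},
    {"dx": 0.09, "dy": 0, "dz": 0, "rx": 0, "ry": 0, "rz": 0},
    {"dx": 0.14, "dy": 0, "dz": 0, "rx": 0, "ry": 0, "rz": 0},
    {"dx": 0.19, "dy": 0, "dz": 0, "rx": 0, "ry": 0, "rz": 0},
    {"dx": 0.2, "dy": 0, "dz": 0, "rx": 0, "ry": 0, "rz": 0}
  ]
}}

```text
time: 29.4
position: [0.4778, 0.2753, 0.3327]
tool_rot: [0.703, 0.711, 0.002, 0.001]
ft_force: [-0.9, -0.5, -1.4]
grip_width: 0.0827
```

```bash
python3 -c "
from h import *
c=snap('side','side8')
cv2.imwrite('pics/v8.png',cv2.resize(c['img'][70:220,240:430],None,fx=4,fy=4))
cv2.imwrite('pics/v8f.png',c['img'])"
```

```text
(no output)
```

View pics/v8.png

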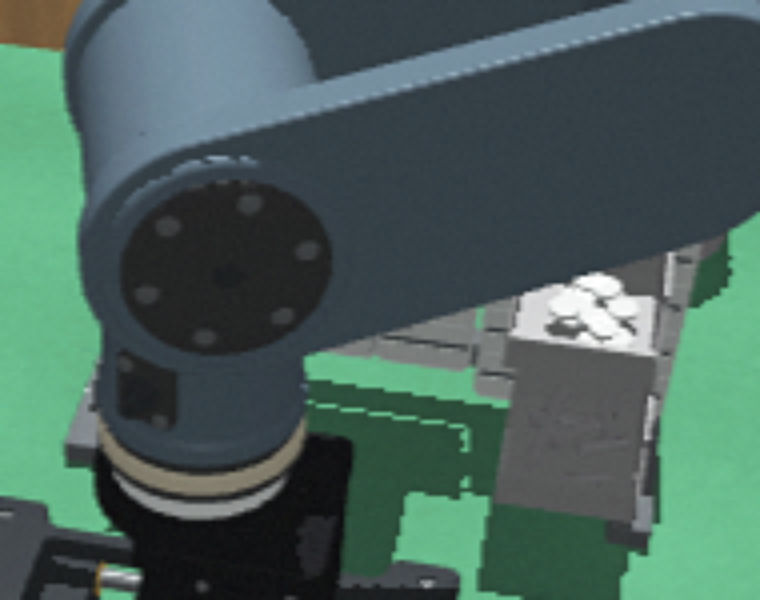

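The side view is blocked by the arm, but the top view settles it: the bin hangs at the same tilt (about 4-5.5°) as its neighbours, which have not moved. I'm handing in.

```bash
python3 -c "
from h import *
go([.48,.27,.33],.55)
print(robot.hand_in())"
```

```text
t 29.45 pos [0.4777 0.2752 0.3326] F [ 0.07  0.2  -0.35] M [-0.03  0.02  0.01] w 0.0829
d [-0.0052  0.0022  0.0026] r [ 0.25 -0.1   0.09]
tool axes x,y [[-0.011, 1.0, 0.002], [1.0, 0.011, 0.004]]
the job is handed in; nothing more can be done
None
```

The bin of bolts now hangs on the top row of the middle strip, between the other two bins. I handed the job in at about 29.5 s.

**Hanging:** I gripped the bin across its side walls and lifted it. I felt for the strip's face at about 3.7 N, backed off about 0.7 mm and slid the hook down until the web rested on the louvre. The web came to rest at about 229 mm, 14 mm above nominal, which fits what the cameras showed for that strip.

**Pull test:** I held it at 11.3, 10.4 and 9.6 N, read at the end of three calls over about 1.25 s, and the bin did not move. Before that I made several weaker pulls of 3.5–9.4 N. During some of them the bin's front sank about 1 mm and it slipped about 0.3 mm in the jaws, so I raised the grip from 40 N to 58 N for the final pull. The pull also put up to about 5 N sideways on the bin.

**Release:** I eased the load off to near zero, then opened the jaws and backed straight up. With the jaws at low force just before opening, the sensor briefly showed roughly the bin's weight back on the gripper. After opening it read close to zero and the bin stayed put.

**Last checks:**
- **Top view:** the bin hangs tilted about 4–5.5° forward, the same as its neighbours within the noise. The two top-row bins had not moved.
- **Side view:** the arm blocked the final side picture, so only the top view confirms the end state from outside.
- **Things on the bench:** the arm kept clear of them, but I did not measure them again at the end.

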